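# Knock out the jammed sample bottle and gather the test pieces

## Robot

A 6-joint arm with a two-finger parallel gripper is mounted at the origin on the work surface. World frame = base frame: x ahead of the robot, y to its left, z up, the work surface at z = 0. Lengths are in m, angles in rad, forces in N, time in s.
With the tool pointing down it reaches from about 0.4 to 0.825 m from the base axis. Payload 7 kg.
Tool frame: the origin (TCP) lies at the very end of the fingers, on their centre line; the grasp point (between the pads) lies 19 mm behind it; z points along the fingers, y is the direction in which the jaws open and shut (so a half turn about z gives the same grasp; the last joint's range is limited). The gripper opens to 88 mm and grips with 3 to 60 N. Pads are 19 mm wide; open, the fingers measure 130 mm over their backs; the gripper's body (78 mm by 193 mm) begins 47 mm behind the grasp point.
Start: joints at [-0.816, 0.359, 0.012, 0, -1.224, -0.288], TCP at [0.304, -0.603, 0.227] pointing down, gripper open.
Joint ranges: [-3.07, 3.07], [-1.43, 2.12], [-1.02, 1.25], [-3.03, 1.67], [-3.05, -0], [-3.03, 3.03]. Speed limits (rad/s): [2.39, 2.39, 3.01, 3.14, 3.14, 3.14].

## Interface

Orientations are given as [roll, pitch, yaw] about the fixed x, y, z axes, in that order (R = Rz(yaw) Ry(pitch) Rx(roll)).
In Python, from station import arm gives the robot as it stands.
- The arm moves only by the shell command python3 -m inch 'ROWS' [FORCE]. ROWS is text: rows parted by semicolons, each of 7 numbers parted by spaces: the closure, from 0 (fully open) to 1 (shut), then the shift along the tool's x, y, z each as a share of 300 mm, from -1 to 1, then the turn, a rotation vector about the tool's x, y, z each as a share of 60 degrees, from -1 to 1. In form: grip tx ty tz rx ry rz; .... A call has 1 to 12 rows; each row is the pose to reach, as a shift and turn from the pose commanded when the call began, along the tool's axes at that moment; what a row does not reach only later rows make up. A row lasts 1/10 s, in which the tool goes at most 50 mm and 8.59 degrees, less where a joint would pass 70% of its speed; a pose out of reach is approached as far as the arm can. A call with a number of a shift or a turn outside -1 to 1 is refused whole. A call with a gripper value outside its range is refused whole. The fingers move at their own pace and stop on an object; FORCE is the grip in N (left out, the last holds). Time passes only in rows, so rows that repeat a pose let the fingers close. It gives the time, the measured TCP pose, the force and the opening at its end, in the units of the state.
- arm.get_state(): the state, without advancing time (a new reading comes with each control period).
- arm.grab_frame(name): name is "side" or "top" or "wrist"; returns a dict with "img" (384x512x3 uint8, red, green, blue), "range_z" (384x512 float32, m along the optical axis (not along the pixel's ray), 0 where there is no reading), "fx", "fy", "cx", "cy" (pixels), "extrinsics" (4x4, takes a point from world to camera coordinates); the wrist camera has in their place "tool_from_camera" (4x4, takes a point from camera to tool coordinates, whose origin is the TCP and whose axes are the flange's). Camera axes: x right, y up, looking along -z (the intrinsics and any distortion apply to the point x, -y, -z); pixel columns grow to the right and rows downward; lengths in m; the calibration is good to about 2 mm. A picture is of the moment at which its call begins: read the wrist's pose just before it.
- arm.job_done(): hands the job in, once; it reports no verdict.
The state is a dict: "t": time; "q": joint angles; "qd": joint speeds; "joint_efforts": joint torques, N m; "eef_pos": TCP position; "ee_rot": TCP orientation; "force": force on the tool from outside, world axes, zero at the start; "moment": the same for the moment, N m; "width": finger opening in m.
Only numpy, scipy, OpenCV 4.12 (cv2) and the standard library are available. Lean on these libraries where they do the work, as an engineer would, in place of code of your own. Each camera call takes 0.05 s, during which the arm holds its last target.

## Task

Gather every test piece into the grey knock-out box: a red block is jammed in the neck of the clear bottle, so tip it mouth-down over the box and tap its rim on the steel bar until the block and the pucks behind it have dropped out, then pour in the pucks from the white cup and add the brass bars lying on the bench. Leave the empty bottle lying in the middle of its green mat and the empty cup standing upright in the middle of its blue mat, and do not shove the can, jar or screwdriver about.

Things in the scene. Friction and masses are not known exactly. Their poses are not given: they have to be found in the camera images.
- box: Open grey steel knock-out box, fixed to the bench, 200 (its x) x 240 (its y) x 70 mm high, walls 6 mm, floor 6 mm thick. Origin: centre of its underside, on the bench; its x axis points away from the robot, give or take 12 degrees of yaw.
- knockbar: Round steel bar of 18 mm diameter lying across the middle of the box along the box's x axis, from front wall to back wall, resting in the rim. Origin: middle of its centre line, 75 mm above the bench. Hard and rigid. It leaves an opening of about 105 mm to either side of it.
- bottle_center (a point): Square clear plastic bottle, orange band at its rim, first lying on its green mat. Body 56 x 56 mm, 93 mm long; this point is on the long axis, 58 mm ahead of the closed end, 97 mm behind the mouth, 28 mm above what it lies on. x axis along the bottle out of the mouth, z up as it first lies. Neck 42 x 42 mm outside, 36 x 36 mm inside, from x = 53 to 97 mm. Empty mass 0.14 kg.
- bottle_rim (a point): Centre of the bottle's mouth (97 mm along x from bottle_center), same axes. The rim is hard. Once the red block is out, the pucks behind it slide out too if the mouth is held 45 degrees or more below level.
- plug_center (a point): Red block, 26 (its x, along the neck) x 30 x 30 mm, 50 g, centre 26 mm inside the mouth, pinched by a rubber tongue in the neck's +z side. Tipping alone does not free it. Each tap of the rim on something hard at 0.15 to 0.4 m/s, mouth 45 degrees or more below level, lets it slip a few mm; after about 10 mm it slides out. Centre point.
- mat_bottle_top (a point): Green rubber mat, 150 (x) x 200 mm (y) and 2 mm thick, fixed: the bottle's place. Centre of its top. Which side of the box it lies varies.
- mat_cup_top (a point): Blue rubber mat, 150 (x) x 200 mm (y) and 2 mm thick, fixed: the cup's place. Centre of its top.
- cup_center (a point): White pouring cup (scoop) standing upright on its blue mat: 150 long (x) x 64 wide (y) x 52 mm high, parallel upright side walls and a back wall of 3 mm, open top; floor flat to x = 17 mm, then rising 22 degrees to an open lip at the +x end. Point: middle of length and width, 26 mm above the underside; z up. Empty 0.13 kg. The slick contents slide out when the lip is tipped 50 to 60 degrees down.
- cup_lip (a point): Middle of the cup's pouring edge (x = +75 mm from cup_center, 2 mm higher), same axes.
- inner1_center (a point): Yellow plastic puck, 24 mm diameter x 20 mm high, 15 g, slick, loose in the bottle behind the red block. Centre point, z along its axis.
- inner2_center (a point): Yellow plastic puck, 24 mm diameter x 20 mm high, 15 g, slick, loose in the bottle behind the red block. Centre point, z along its axis.
- puck1_center (a point): Yellow plastic puck, 24 mm diameter x 20 mm high, 15 g, slick, in the cup at the start (three to six of the six are present). Centre point, z along its axis.
- puck2_center (a point): Yellow plastic puck, 24 mm diameter x 20 mm high, 15 g, slick, in the cup at the start (three to six of the six are present). Centre point, z along its axis.
- puck3_center (a point): Yellow plastic puck, 24 mm diameter x 20 mm high, 15 g, slick, in the cup at the start (three to six of the six are present). Centre point, z along its axis.
- puck4_center (a point): Yellow plastic puck, 24 mm diameter x 20 mm high, 15 g, slick, in the cup at the start (three to six of the six are present). Centre point, z along its axis.
- puck5_center (a point): Yellow plastic puck, 24 mm diameter x 20 mm high, 15 g, slick, in the cup at the start (three to six of the six are present). Centre point, z along its axis.
- puck6_center (a point): Yellow plastic puck, 24 mm diameter x 20 mm high, 15 g, slick, in the cup at the start (three to six of the six are present). Centre point, z along its axis.
- bar1_center (a point): Brass bar, 80 (x) x 20 x 20 mm, 90 g, lying on the bench (two to four of the four are present). Centre point, x along its length.
- bar2_center (a point): Brass bar, 80 (x) x 20 x 20 mm, 90 g, lying on the bench (two to four of the four are present). Centre point, x along its length.
- bar3_center (a point): Brass bar, 80 (x) x 20 x 20 mm, 90 g, lying on the bench (two to four of the four are present). Centre point, x along its length.
- bar4_center (a point): Brass bar, 80 (x) x 20 x 20 mm, 90 g, lying on the bench (two to four of the four are present). Centre point, x along its length.
- can_mark (a point): Blue metal can, 66 mm diameter, 120 mm high, a bystander; centre point.
- jar_mark (a point): Closed jar, 70 mm diameter, 90 mm high, a bystander; centre point.
- driver_mark (a point): Screwdriver lying on the bench beyond the work area, a bystander; point on it.
Things that resemble listed ones, but are neither listed nor needed, are in the scene too. Of the things shaped like the part that bears mat_bottle_top, the green one is meant.

How it is judged:
By the outcome, as a careful person would: the job done as asked, in the order asked, and still so for the second after the job is handed in, with the robot touching nothing.
Of bar1, bar2, bar3, bar4 only 2 to 4 are there at a start; the rules pass over those that are not, and their reading is None.
Of puck1, puck2, puck3, puck4, puck5, puck6 only 3 to 6 are there at a start; the rules pass over those that are not, and their reading is None.
At some moment in a run one of bar1, bar2, bar3, bar4 may be knocked a few centimetres aside while the robot is not near it.
It also fails if it takes over 210 s, if anything falls off the work surface, if the arm or the gripper's body presses on something with over 40 N, if the wrist force passes 120 N, or if a joint passes its speed limit or range.

## Working session

There is one attempt and no reset: what is moved stays moved. The work goes in short steps, Python scripts to look and compute and a shell command to move; the robot and the scene stay as the last step left them, time stands still between calls to the robot, and variables do not carry over. Pictures are saved under pics/ and viewed, and the job is handed in when it is done.

```bash
ls -la; mkdir -p pics; python3 - <<'E'
from station import arm
import cv2,numpy as np
s=arm.get_state(); print({k:np.round(v,3).tolist() for k,v in s.items()})
for n in ("top","side","wrist"):
    f=arm.grab_frame(n)
    cv2.imwrite(f"pics/{n}0.png",f["img"][:,:,::-1])
    np.savez(f"pics/{n}0.npz",**f)
    print(n,f["fx"],f["fy"],f["cx"],f["cy"],[k for k in f]); print(np.round(f.get("extrinsics",f.get("tool_from_camera")),4).tolist())
E
```

```text
total 12
drwxr-xr-x  3 agent agent 4096 Dec  5 23:12 .
drwxr-xr-x 23 root  root  4096 Dec  5 23:12 ..
drwxr-xr-x  2 agent agent 4096 Dec  5 23:12 pics
{'t': 0.0, 'q': [-0.816, 0.359, 0.011, -0.0, -1.224, -0.288], 'qd': [-0.0, 0.0, 0.0, -0.0, -0.001, 0.001], 'joint_efforts': [0.001, -58.271, 29.305, 6.997, 0.007, -0.0], 'eef_pos': [0.304, -0.602, 0.226], 'ee_rot': [3.14, -0.0, -2.675], 'force': [-0.289, -0.386, -0.579], 'moment': [-0.038, -0.05, 0.039], 'width': 0.088}
top 374.80494720054753 374.80494720054753 256.36773162519364 188.4847911875056 ['img', 'range_z', 'fx', 'fy', 'cx', 'cy', 'extrinsics']
[[0.004, -1.0, -0.0005, 0.0865], [0.9952, 0.004, 0.0974, -0.5847], [-0.0974, -0.0009, 0.9952, -1.3437], [0.0, 0.0, 0.0, 1.0]]
side 453.35505119040073 453.35505119040073 260.092278262368 191.90842190686837 ['img', 'range_z', 'fx', 'fy', 'cx', 'cy', 'extrinsics']
[[-0.691, -0.7227, 0.0179, 0.4691], [0.53, -0.4897, 0.6923, -0.3407], [-0.4916, 0.4878, 0.7214, -1.1257], [0.0, 0.0, 0.0, 1.0]]
wrist 336.03213557472037 336.03213557472037 253.96006378040596 189.79831096578434 ['img', 'range_z', 'fx', 'fy', 'cx', 'cy', 'tool_from_camera']
[[-0.0019, 0.9534, 0.3016, 0.0815], [1.0, 0.0016, 0.0011, 0.0007], [0.0005, 0.3016, -0.9534, -0.1589], [0.0, 0.0, 0.0, 1.0]]
```

```bash
python3 - <<'E'
import cv2
for n in("top","side"):
    i=cv2.imread(f"pics/{n}0.png"); cv2.imwrite(f"pics/{n}0b.png",cv2.resize(i,(800,600),interpolation=cv2.INTER_CUBIC))
E
```

```text
(no output)
```

View pics/top0b.png

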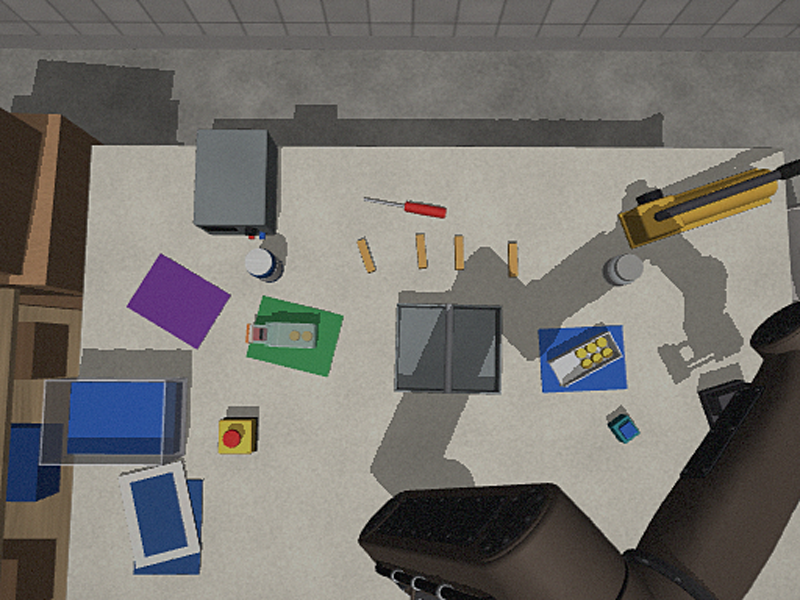

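View pics/side0b.png

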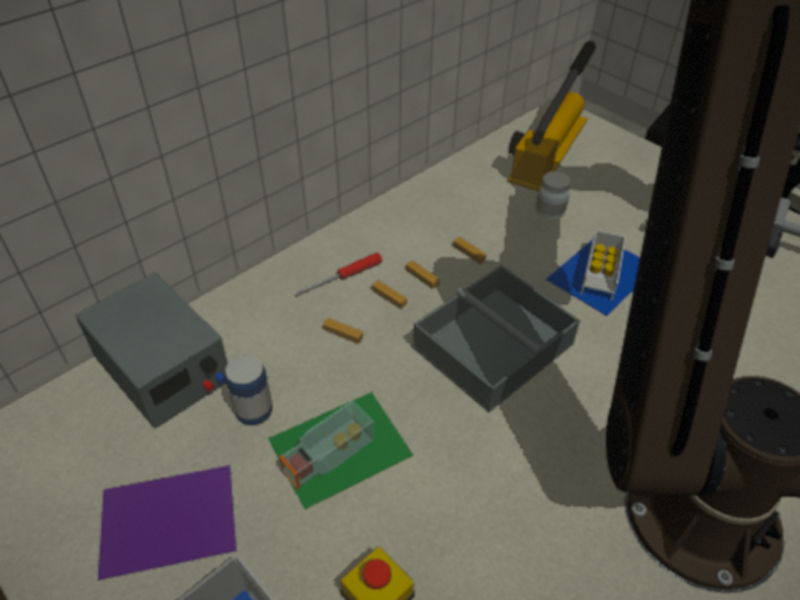

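```bash
cat > h.py <<'E'
import cv2,numpy as np
from scipy.spatial.transform import Rotation as R
def cam2world(f,st=None):
    if "extrinsics" in f: return np.linalg.inv(np.array(f["extrinsics"]))
    T=np.eye(4); T[:3,:3]=R.from_euler("xyz",st["ee_rot"]).as_matrix(); T[:3,3]=st["eef_pos"]
    return T@np.array(f["tool_from_camera"])
def ray(f,uv,z,st=None):
    W=cam2world(f,st); uv=np.atleast_2d(uv).astype(float)
    d=np.c_[(uv[:,0]-f["cx"])/f["fx"],-(uv[:,1]-f["cy"])/f["fy"],-np.ones(len(uv))]@W[:3,:3].T
    o=W[:3,3]; t=(z-o[2])/d[:,2]; return o+d*t[:,None]
def cloud(f,st=None):
    W=cam2world(f,st); z=np.array(f["range_z"]); v,u=np.mgrid[:z.shape[0],:z.shape[1]]
    P=np.stack([(u-f["cx"])/f["fx"]*z,-(v-f["cy"])/f["fy"]*z,-z],-1)@W[:3,:3].T+W[:3,3]; P[z<=0]=np.nan; return P
def proj(f,p,st=None):
    W=np.linalg.inv(cam2world(f,st)); c=np.atleast_2d(p)@W[:3,:3].T+W[:3,3]
    return np.c_[f["cx"]+f["fx"]*c[:,0]/-c[:,2], f["cy"]-f["fy"]*c[:,1]/-c[:,2]]
def rect(f,mask,z,st=None,minA=20):
    out=[]
    for c in cv2.findContours(mask.astype(np.uint8),cv2.RETR_EXTERNAL,cv2.CHAIN_APPROX_NONE)[0]:
        if cv2.contourArea(c)<minA: continue
        p=ray(f,c[:,0],z,st)[:,:2]; r=cv2.minAreaRect((p*1000).astype(np.float32))
        out.append((c[:,0].mean(0).round(),np.round(r[0],1),np.round(r[1],1),round(r[2],1)))
    return out
def hsv(f): return cv2.cvtColor(np.array(f["img"]),cv2.COLOR_RGB2HSV)
E
python3 - <<'E'
from h import *
f=dict(np.load("pics/top0.npz")); H=hsv(f); P=cloud(f)
h,s,v=[H[...,i].astype(int) for i in range(3)]
def px(x,y): x,y=int(x/1.5625),int(y/1.5625); return (x,y,H[y,x].tolist(),np.round(P[y,x],3).tolist())
for n,p in dict(green=(320,355),blue=(560,380),bar=(421,251),bench=(350,420),bottle=(270,335),plug=(256,335),orange=(249,335),cupw=(560,375),box=(425,340),rim=(397,350),bar_=(448,340),can=(262,260),jar=(625,265)).items(): print(n,px(*p))
print("green",rect(f,(abs(h-70)<20)&(s>100),0.002,minA=100))
print("blue",rect(f,(abs(h-110)<12)&(s>120),0.002,minA=300))
print("bars",rect(f,(abs(h-17)<8)&(s>90),0.02,minA=20))
E
```

```text
green (204, 227, [68, 143, 125], [0.443, 0.281, 0.005])
blue (358, 243, [30, 8, 195], [0.388, -0.278, 0.03])
bar (269, 160, [18, 146, 173], [0.691, 0.042, 0.022])
bench (224, 268, [21, 20, 175], [0.294, 0.206, -0.002])
bottle (172, 214, [80, 36, 150], [0.489, 0.389, 0.056])
plug (163, 214, [178, 97, 140], [0.489, 0.421, 0.057])
orange (159, 214, [18, 39, 182], [0.489, 0.438, 0.045])
cupw (358, 240, [90, 3, 184], [0.399, -0.279, 0.029])
box (272, 217, [98, 17, 117], [0.481, 0.031, 0.007])
rim (254, 224, [103, 20, 89], [0.455, 0.097, 0.07])
bar_ (286, 217, [100, 9, 87], [0.479, -0.015, 0.087])
can (167, 166, [50, 4, 180], [0.652, 0.397, 0.117])
jar (400, 169, [12, 9, 138], [0.649, -0.416, 0.089])
green [(array([188., 215.]), array([488.7, 341.2]), array([198.4, 149.5]), 76.2)]
blue [(array([101., 329.]), array([ 77.1, 646.1]), array([169.4,  98. ]), 14.5), (array([ 18., 297.]), array([193.6, 940.4]), array([174. , 118.5]), 0.2), (array([ 74., 267.]), array([296.2, 756.6]), array([218.8, 165.9]), 90.0), (array([372., 229.]), array([ 437.8, -339.4]), array([149.9, 199.1]), 2.8)]
bars [(array([ 21., 362.]), array([-34.6, 923.4]), array([144.2, 134.3]), 3.5), (array([ 11., 320.]), array([111.1, 958.7]), array([107.8,  45.9]), 63.2), (array([152., 274.]), array([274.3, 463.1]), array([38.5, 23.9]), 50.2), (array([154., 279.]), array([258. , 465.2]), array([82.2, 83. ]), 1.6), (array([ 28., 223.]), array([451.5, 926.5]), array([136.6, 138.7]), 2.7), (array([328., 166.]), array([ 670.1, -174.9]), array([75.5, 21.6]), 2.3), (array([234., 163.]), array([678.5, 172.9]), array([80.6, 17.7]), 19.9), (array([293., 161.]), array([686.5, -48.5]), array([18.6, 78.9]), 89.7), (array([269., 160.]), array([690. ,  41.4]), array([80.5, 19.2]), 5.2), (array([449., 130.]), array([ 804.6, -626.6]), array([ 93.5, 390.9]), 18.7), (array([ 26., 137.]), array([772.3, 954.1]), array([257. , 508.6]), 86.3)]
```

```bash
python3 - <<'E'
import cv2
i=cv2.imread("pics/top0.png")
a=cv2.resize(i[180:250,145:225],None,fx=5,fy=5,interpolation=cv2.INTER_CUBIC)
b=cv2.resize(i[195:265,330:410],None,fx=5,fy=5,interpolation=cv2.INTER_CUBIC)
cv2.imwrite("pics/crop1.png",cv2.hconcat([a,b]))
E
```

```text
(no output)
```

View pics/crop1.png

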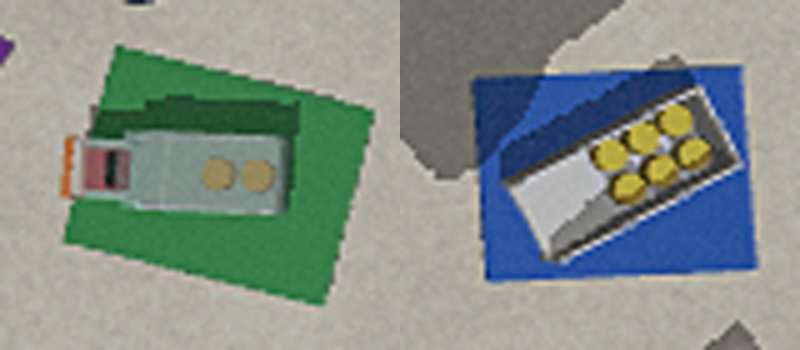

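```bash
python3 - <<'E'
from h import *
f=dict(np.load("pics/top0.npz")); H=hsv(f); P=cloud(f)
h,s,v=[H[...,i].astype(int) for i in range(3)]
X,Y,Z=P[...,0],P[...,1],P[...,2]
def mr(m,n): 
    p=(P[m][:,:2]*1000).astype(np.float32); r=cv2.minAreaRect(p); print(n,m.sum(),np.round(r[0],1),np.round(r[1],1),round(r[2],2),'zmed',np.median(Z[m]).round(4))
roi=(X>.33)&(X<.62)&(abs(Y+.015)<.17)
m=roi&(Z>.06)&(Z<.095); mr(m,"box+bar")
# box outline by image contour
g=(roi&(Z>.05)).astype(np.uint8)
g=cv2.morphologyEx(g,cv2.MORPH_CLOSE,np.ones((3,3)))
print("boxcont z.07",rect(f,g,0.07,minA=300))
m=roi&(Z>.078)&(Z<.095);mr(m,"bar")
p=P[m][:,:2];print(np.polyfit(p[:,0],p[:,1],1),p[:,0].min(),p[:,0].max())
cr=(X>.33)&(X<.56)&(Y>-.46)&(Y<-.22)
m=cr&(Z>.04)&(Z<.07); mr(m,"cup walls")
m=cr&(Z>.012); mr(m,"cup all")
print("cupcont",rect(f,m,0.052,minA=300))
br=(X>.40)&(X<.57)&(Y>.25)&(Y<.46)
m=br&(Z>.035)&(Z<.075); mr(m,"bottle top"); 
m=br&(Z>.05)&(Z<.075)&(Y<.36)&(Y>.28); mr(m,"body top"); print(np.polyfit(P[m][:,1],P[m][:,0],1))
print("bottle cont",rect(f,br&(Z>.035),0.045,minA=100))
# orange
o=(s>110)&(((h<16)))&br; print("orange",o.sum(), np.nanmean(P[o],0), ray(f,np.argwhere(o)[:,::-1].mean(0),.045))
yp=(abs(h-26)<6)&(s>120)&cr; mr(yp,"pucks")
for n,c in (("can",(167,166)),("jar",(400,169))):
    m=(np.hypot(X-P[c[1],c[0],0],Y-P[c[1],c[0],1])<.06)&(Z>.08); mr(m,n)
E
```

```text
box+bar 722 [460.3 -18.8] [240.2 200. ] 88.74 zmed 0.0724
boxcont z.07 [(array([287., 223.]), array([460.7, -17.9]), array([239.3, 201. ]), 88.1)]
bar 257 [443.9 -10.1] [ 91.6 219.5] 64.25 zmed 0.083
[-0.02879275 -0.00465773] 0.3619849487883661 0.5600170428586113
cup walls 160 [ 437.5 -335.5] [ 65.5 151.1] 28.22 zmed 0.0512
cup all 4581 [ 413.7 -370. ] [139.9 252.4] 28.22 zmed 0.6635
cupcont [(array([374., 229.]), array([ 438.1, -332.2]), array([ 69.3, 157.1]), 28.1), (array([490., 253.]), array([ 392.6, -699.5]), array([230.9, 368.6]), 86.4)]
bottle top 650 [490.2 365.4] [156.2  55.8] 87.69 zmed 0.0568
body top 318 [488.3 323.9] [72.7 55.5] 87.05 zmed 0.0584
[0.03657585 0.47641709]
bottle cont [(array([179., 214.]), array([490.6, 365.3]), array([158.5,  56.1]), 87.2)]
orange 21 [0.49218476 0.44042949 0.04808811] [[0.49229577 0.44122434 0.045     ]]
pucks 244 [ 422.9 -337.1] [ 70.4 214.1] 43.08 zmed 0.025
can 317 [646.  400.7] [63.7 60.6] 5.16 zmed 0.1198
jar 252 [ 643.5 -424.7] [58.9 59.5] 55.91 zmed 0.0894
```

```bash
python3 - <<'E'
import cv2
i=cv2.imread("pics/side0.png")
a=cv2.resize(i[230:330,150:280],None,fx=6,fy=6,interpolation=cv2.INTER_CUBIC)
cv2.imwrite("pics/crop2.png",a)
E
```

```text
(no output)
```

View pics/crop2.png

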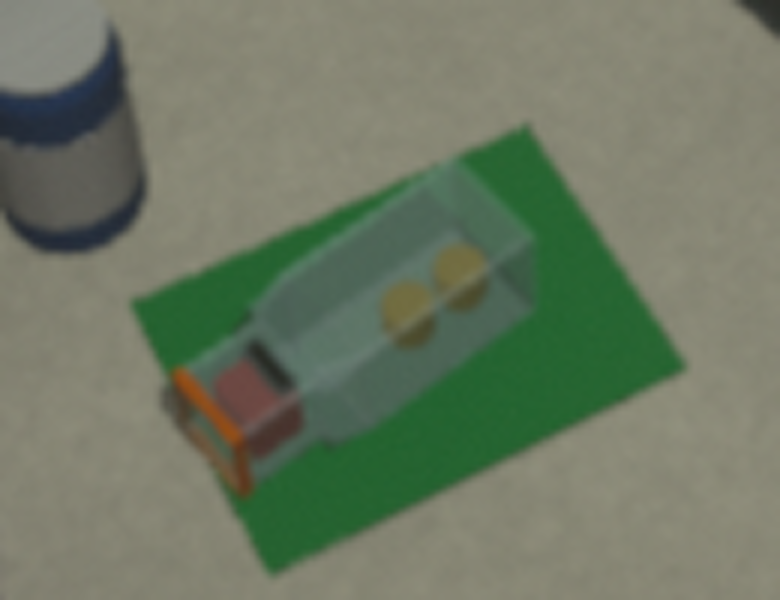

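```bash
cat > plan.py <<'E'
# usage: plan.py x y z mode...   target pose: yaw(deg of down-tool) tilt(deg about tool y after yaw) ; optional start override
import sys
from h import *
from station import arm
def Rt(yaw,tilt): return R.from_euler("xyz",[np.pi,0,np.radians(yaw)])*R.from_rotvec([0,np.radians(tilt),0])
def show(pos,yaw,tilt,frm=None):
    s=arm.get_state() if frm is None else frm
    R0=R.from_euler("xyz",s["ee_rot"]); d=R0.inv().apply(np.array(pos)-s["eef_pos"])/0.3; w=(R0.inv()*Rt(yaw,tilt)).as_rotvec()/np.radians(60)
    n=max(np.linalg.norm(d)*.3/.05,np.linalg.norm(w)*60/8.59)
    print("row",np.round(d,3),np.round(w,3),"rows>=%.1f"%n)
if __name__=="__main__":
    a=list(map(float,sys.argv[1:])); show(a[:3],a[3],a[4] if len(a)>4 else 0)
E
cat > st.py <<'E'
from h import *
from station import arm
s=arm.get_state(); print("t",round(s["t"],2),"pos",np.round(s["eef_pos"],4),"rpy",np.round(np.degrees(s["ee_rot"]),1),"q",np.round(s["q"],2),"F",np.round(s["force"],1),"w",round(s["width"],4))
E
python3 plan.py 0.4895 0.3455 0.22 -92.3
```

```text
row [-1.975  2.543  0.022] [ 1.000e-03  1.000e-03 -1.016e+00] rows>=19.3
```

```bash
python3 -m inch '0 -0.66 0.85 0 0 0 -0.4;0 -0.66 0.85 0 0 0 -0.4;0 -0.66 0.85 0 0 0 -0.4;0 -0.66 0.85 0 0 0 -0.4;0 -0.66 0.85 0 0 0 -0.4;0 -0.66 0.85 0 0 0 -0.4;0 -0.66 0.85 0 0 0 -0.4;0 -0.66 0.85 0 0 0 -0.4'; python3 st.py; python3 plan.py 0.4895 0.3455 0.22 -92.3
```

```text
t: 0.95
eef_pos: [0.3661, -0.2835, 0.227]
ee_rot: [-3.141, 0.001, -2.253]
force: [0.6, -0.9, -0.1]
width: 0.0876
t 0.95 pos [ 0.3661 -0.2835  0.227 ] rpy [-1.799e+02  1.000e-01 -1.291e+02] q [-0.23  0.   -0.43 -0.   -1.13 -0.45] F [ 0.6 -0.9 -0.1] w 0.0876
row [-1.887  1.002  0.024] [-0.001  0.001 -0.613] rows>=12.8
```

```bash
python3 -m inch '0 -0.94 0.5 0 0 0 -0.3;0 -0.94 0.5 0 0 0 -0.3;0 -0.94 0.5 0 0 0 -0.3;0 -0.94 0.5 0 0 0 -0.3;0 -0.94 0.5 0 0 0 -0.3;0 -0.94 0.5 0 0 0 -0.3;0 -0.94 0.5 0 0 0 -0.3;0 -0.94 0.5 0 0 0 -0.3'; python3 plan.py 0.4895 0.3455 0.22 -92.3
```

```text
t: 1.75
eef_pos: [0.4288, 0.0294, 0.2264]
ee_rot: [3.141, -0.0, -1.939]
force: [-1.0, 0.5, -0.7]
width: 0.0877
row [-1.056  0.19   0.021] [ 0.    -0.    -0.313] rows>=6.4
```

```bash
python3 -m inch '0 -0.99 0.19 0 0 0 -0.31;0 -0.99 0.19 0 0 0 -0.31;0 -0.99 0.19 0 0 0 -0.31;0 -0.99 0.19 0 0 0 -0.31;0 -0.99 0.19 0 0 0 -0.31;0 -0.99 0.19 0 0 0 -0.31;0 -0.99 0.19 0 0 0 -0.31;0 -0.99 0.19 0 0 0 -0.31'; python3 st.py; python3 - <<'E'
from h import *
from station import arm
s=arm.get_state(); f=arm.grab_frame("wrist"); np.savez("pics/w1.npz",**f,**{"S_"+k:v for k,v in s.items()})
cv2.imwrite("pics/w1.png",f["img"][:,:,::-1])
P=cloud(f,s); X,Y,Z=P[...,0],P[...,1],P[...,2]
m=(X>.40)&(X<.57)&(Y>.25)&(Y<.46)&(Z>.035)&(Z<.075)
r=cv2.minAreaRect((P[m][:,:2]*1000).astype(np.float32)); print(m.sum(),r)
E
python3 plan.py 0.4895 0.3455 0.22 -92.3
```

```text
t: 2.55
eef_pos: [0.483, 0.3247, 0.2253]
ee_rot: [3.14, -0.002, -1.617]
force: [-0.2, -0.3, -0.5]
width: 0.0873
t 2.55 pos [0.483  0.3247 0.2253] rpy [ 1.799e+02 -1.000e-01 -9.260e+01] q [ 0.93  0.21 -0.2  -0.   -1.17 -0.97] F [-0.2 -0.3 -0.5] w 0.0873
7232 ((490.704833984375, 364.8884582519531), (155.75738525390625, 56.071006774902344), 87.80529022216797)
row [-0.073 -0.019  0.019] [ 0.001 -0.001 -0.006] rows>=0.5
```

View pics/w1.png

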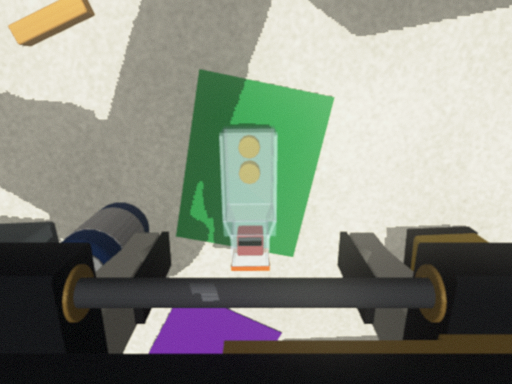

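```bash
python3 -m inch '0 -0.07 -0.02 0.4 0 0 -0.006;0 -0.07 -0.02 0.6 0 0 -0.006;0 -0.07 -0.02 0.706 0 0 -0.006;0 -0.07 -0.02 0.706 0 0 -0.006;0 -0.07 -0.02 0.706 0 0 -0.006;0 -0.07 -0.02 0.706 0 0 -0.006;0 -0.07 -0.02 0.706 0 0 -0.006' ; python3 -m inch '1 0 0 0 0 0 0;1 0 0 0 0 0 0;1 0 0 0 0 0 0;1 0 0 0 0 0 0;1 0 0 0 0 0 0;1 0 0 0 0 0 0;1 0 0 0 0 0 0;1 0 0 0 0 0 0' 45; python3 st.py
```

```text
t: 3.3
eef_pos: [0.4909, 0.3458, 0.017]
ee_rot: [-3.14, 0.002, -1.611]
force: [0.3, -0.1, 0.6]
width: 0.0877
t: 4.1
eef_pos: [0.4896, 0.3457, 0.0153]
ee_rot: [-3.141, 0.0, -1.61]
force: [-2.0, -0.3, 5.6]
width: 0.0558
t 4.1 pos [0.4896 0.3457 0.0153] rpy [-180.     0.   -92.3] q [ 0.94  0.45 -0.4   0.   -0.72 -0.98] F [-2.  -0.3  5.6] w 0.0558
```

```bash
cat > bot.py <<'E'
import sys
from plan import *
off=np.array([0.0,0,-0.0147])   # bottle_center in tool
def tgt(M,az,tilt,slip=0):
    yaw=az+180; Rr=Rt(yaw,tilt); bx=(Rr*R.from_rotvec([0,np.radians(slip),0])).apply([-1,0,0])
    C=np.array(M)-0.097*bx; T=C-Rr.apply(off); return T,yaw,tilt
if __name__=="__main__":
    a=list(map(float,sys.argv[1:])); T,y,t=tgt(a[:3],a[3],a[4]); print("TCP",np.round(T,4)); show(T,y,t)
E
python3 -m inch '1 0 0 -0.3 0 0 0;1 0 0 -0.5 0 0 0;1 0 0 -0.78 0 0 0;1 0 0 -0.78 0 0 0;1 0 0 -0.78 0 0 0;1 0 0 -0.78 0 0 0;1 0 0 -0.78 0 0 0'; python3 st.py;  python3 bot.py 0.465 -0.004 0.25 -1.6 0;python3 bot.py 0.465 -0.004 0.14 -1.6 65
```

```text
t: 4.8
eef_pos: [0.4893, 0.3455, 0.2488]
ee_rot: [3.141, 0.001, -1.611]
force: [-0.2, 0.2, -3.3]
width: 0.0553
t 4.8 pos [0.4893 0.3455 0.2488] rpy [ 1.80e+02  1.00e-01 -9.23e+01] q [ 0.94  0.22 -0.13 -0.   -1.22 -0.98] F [-0.2  0.2 -3.3] w 0.0553
TCP [ 0.368  -0.0013  0.2353]
row [1.171 0.357 0.044] [1.000e-03 1.000e-03 1.488e+00] rows>=10.4
TCP [ 0.4107 -0.0025  0.2217]
row [1.17  0.215 0.089] [-0.835  0.847  1.313] rows>=12.4
```

```bash
python3 -m inch '1 0.3 0.05 0 0 0 0.2;1 0.8 0.13 -0.02 0 0 0.9;1 0.8 0.13 -0.02 0 0 0.9;1 0.8 0.13 -0.02 0 0 0.9;1 0.8 0.13 -0.02 0 0 0.9;1 0.8 0.13 -0.02 0 0 0.9;1 0.8 0.13 -0.02 0 0 0.9;1 0.8 0.13 -0.02 0 0 0.9;1 0.8 0.13 -0.02 0 0 0.9'; python3 st.py; python3 bot.py 0.465 -0.004 0.17 -1.6 30;python3 bot.py 0.465 -0.004 0.15 -1.6 65
```

```text
t: 5.7
eef_pos: [0.4404, 0.107, 0.2535]
ee_rot: [3.141, -0.003, -2.552]
force: [0.3, 0.1, -0.9]
width: 0.0557
t 5.7 pos [0.4404 0.107  0.2535] rpy [ 1.800e+02 -1.000e-01 -1.462e+02] q [ 0.67 -0.03 -0.41 -0.   -1.2  -1.66] F [ 0.3  0.1 -0.9] w 0.0557
TCP [ 0.3737 -0.0014  0.2058]
row [ 0.386 -0.177  0.16 ] [-0.155  0.481  0.576] rows>=5.4
TCP [ 0.4107 -0.0025  0.2317]
row [ 0.285 -0.248  0.073] [-0.335  1.045  0.524] rows>=8.5
```

```bash
python3 -m inch '1 0.285 -0.248 0.06 -0.31 0.97 0.5;1 0.285 -0.248 0.06 -0.31 0.97 0.5;1 0.285 -0.248 0.06 -0.31 0.97 0.5;1 0.285 -0.248 0.06 -0.31 0.97 0.5;1 0.285 -0.248 0.06 -0.31 0.97 0.5;1 0.285 -0.248 0.06 -0.31 0.97 0.5;1 0.285 -0.248 0.06 -0.31 0.97 0.5;1 0.285 -0.248 0.06 -0.31 0.97 0.5;1 0.285 -0.248 0.06 -0.31 0.97 0.5;1 0.285 -0.248 0.06 -0.31 0.97 0.5'; python3 st.py; python3 bot.py 0.465 -0.004 0.15 -1.6 65; python3 - <<'E'
from h import *
from station import arm
f=arm.grab_frame("side"); cv2.imwrite("pics/s2.png",cv2.resize(f["img"][:,:,::-1],(800,600)))
f=arm.grab_frame("top"); cv2.imwrite("pics/t2.png",cv2.resize(f["img"][:,:,::-1],(800,600)))
E
```

```text
t: 6.7
eef_pos: [0.4117, -0.0021, 0.2348]
ee_rot: [3.106, -1.054, -3.11]
force: [0.7, -0.3, -1.0]
width: 0.0561
t 6.7 pos [ 0.4117 -0.0021  0.2348] rpy [ 177.9  -60.4 -178.2] q [ 0.25  0.6   0.08 -0.25 -2.07 -1.8 ] F [ 0.7 -0.3 -1. ] w 0.0561
TCP [ 0.4107 -0.0025  0.2317]
row [-0.007 -0.001  0.008] [-0.016  0.077  0.027] rows>=0.6
```

View pics/s2.png

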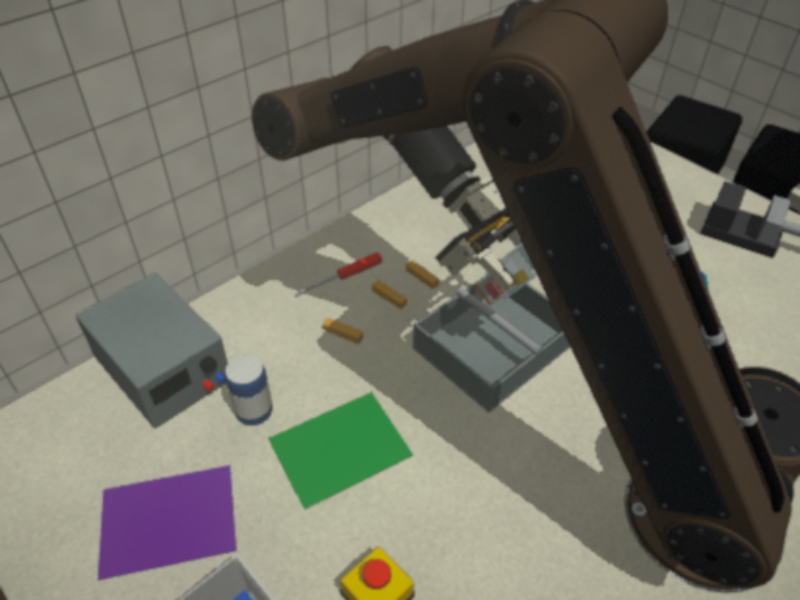

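View pics/t2.png

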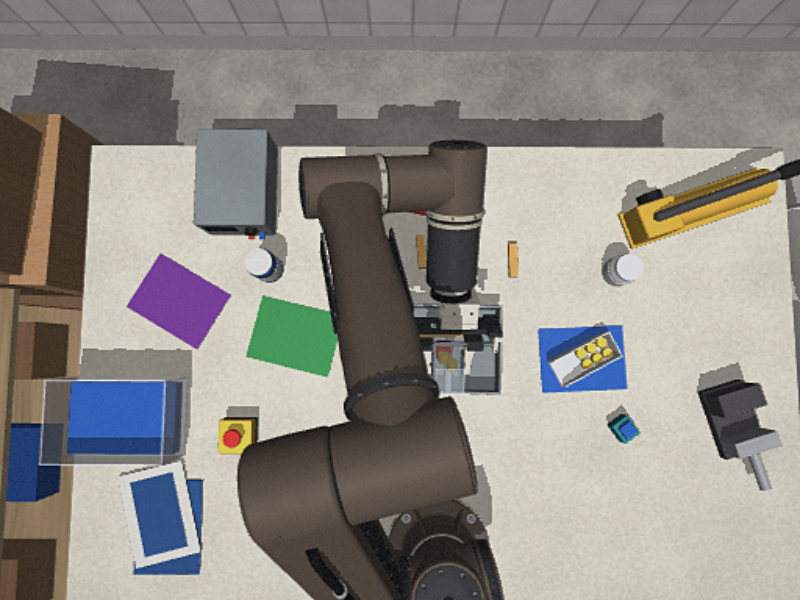

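```bash
python3 bot.py 0.465 -0.004 0.128 -1.6 65; python3 plan.py 0 0 0 0 >/dev/null; python3 - <<'E'
from h import *
print(R.from_euler("xyz",[np.pi,0,np.radians(178.4)]).as_matrix().round(2).tolist())
r=R.from_euler("xyz",[np.pi,0,np.radians(178.4)])*R.from_rotvec([0,np.radians(65),0]); print("10mm down in rows",(r.inv().apply([0,0,-.01])/.3).round(4), "10mm +y",(r.inv().apply([0,.01,0])/.3).round(4),"10mm +x",(r.inv().apply([.01,0,0])/.3).round(4))
E
```

```text
TCP [ 0.4107 -0.0025  0.2097]
row [-0.078 -0.004  0.048] [-0.017  0.081  0.029] rows>=0.6
[[-1.0, 0.03, 0.0], [0.03, 1.0, 0.0], [0.0, 0.0, -1.0]]
10mm down in rows [-0.0302 -0.      0.0141] 10mm +y [0.0004 0.0333 0.0008] 10mm +x [-0.0141  0.0009 -0.0302]
```

```bash
python3 -m inch '1 -0.078 -0.004 0.048 -0.017 0.081 0.029;1 -0.078 -0.004 0.048 -0.017 0.081 0.029;1 -0.078 -0.004 0.048 -0.017 0.081 0.029;1 -0.078 -0.004 0.048 -0.017 0.081 0.029' 55; python3 st.py; python3 -m inch '1 -0.06 0 0.028 0 0 0;1 -0.121 0 0.056 0 0 0'; python3 -m inch '1 0.09 0 -0.042 0 0 0;1 0.121 0 -0.056 0 0 0;1 0.121 0 -0.056 0 0 0'; python3 st.py; python3 bot.py 0.465 -0.004 0.128 -1.6 65; python3 - <<'E'
from h import *
from station import arm
f=arm.grab_frame("side"); cv2.imwrite("pics/s3.png",cv2.resize(f["img"][140:240,260:380,::-1],(720,600),interpolation=cv2.INTER_CUBIC))
E
```

```text
t: 7.2
eef_pos: [0.4108, -0.0028, 0.2115]
ee_rot: [-3.141, -1.131, 3.113]
force: [0.8, -0.2, -1.7]
width: 0.0553
t 7.2 pos [ 0.4108 -0.0028  0.2115] rpy [-180.   -64.8  178.3] q [ 0.23  0.67  0.08 -0.27 -2.09 -1.82] F [ 0.8 -0.2 -1.7] w 0.0553
t: 7.4
eef_pos: [0.4111, -0.0027, 0.1722]
ee_rot: [3.14, -1.13, 3.115]
force: [-0.7, 14.8, 52.8]
width: 0.0557
t: 7.7
eef_pos: [0.4113, -0.0027, 0.2121]
ee_rot: [3.141, -1.129, 3.113]
force: [0.6, -0.1, -1.9]
width: 0.0554
t 7.7 pos [ 0.4113 -0.0027  0.2121] rpy [179.9 -64.7 178.4] q [ 0.23  0.67  0.08 -0.27 -2.09 -1.82] F [ 0.6 -0.1 -1.9] w 0.0554
TCP [ 0.4107 -0.0025  0.2097]
row [-0.006  0.001  0.005] [ 0.001  0.006 -0.   ] rows>=0.1
```

View pics/s3.png

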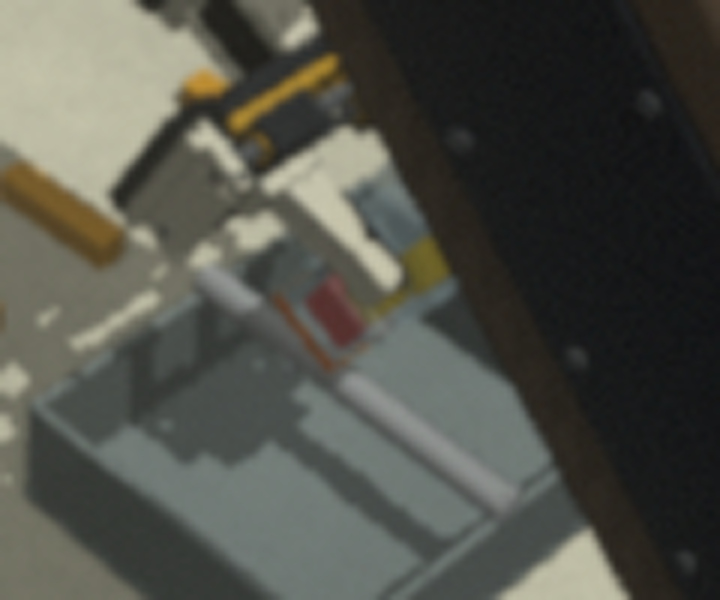

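```bash
python3 -m inch '1 -0.06 -0.01 0.028 0 0 0;1 -0.121 -0.012 0.056 0 0 0'; python3 -m inch '1 0.09 0 -0.042 0 0 0;1 0.121 0 -0.056 0 0 0;1 0.121 0 -0.056 0 0 0;1 0.05 0 -0.023 0 0 0;1 0 0 0 0 0 0'; python3 -m inch '1 0.09 0 -0.042 0 0 0;1 0.121 0 -0.056 0 0 0;1 0.121 0 -0.056 0 0 0';  python3 - <<'E'
from h import *
from station import arm
f=arm.grab_frame("side"); cv2.imwrite("pics/s4.png",cv2.resize(f["img"][140:240,260:380,::-1],(720,600),interpolation=cv2.INTER_CUBIC))
E
```

```text
t: 7.95
eef_pos: [0.4099, -0.0066, 0.1701]
ee_rot: [-3.141, -1.136, 3.111]
force: [0.2, 9.4, 54.0]
width: 0.0559
t: 8.45
eef_pos: [0.4095, -0.0064, 0.1688]
ee_rot: [-3.14, -1.139, 3.11]
force: [0.2, 10.6, 49.9]
width: 0.0558
t: 8.75
eef_pos: [0.4108, -0.0064, 0.2098]
ee_rot: [-3.14, -1.134, 3.11]
force: [1.0, 0.3, -1.7]
width: 0.0558
```

View pics/s4.png

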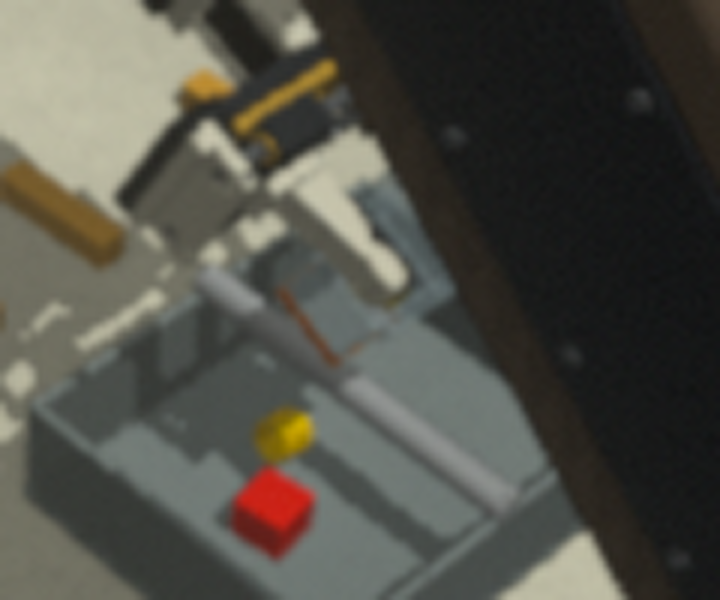

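```bash
python3 - <<'E'
from h import *
from station import arm
f=arm.grab_frame("top"); a=cv2.resize(f["img"][180:260,245:330,::-1],(510,480),interpolation=cv2.INTER_CUBIC)
cv2.imwrite("pics/t4.png",a)
f=arm.grab_frame("wrist"); cv2.imwrite("pics/w4.png",f["img"][:,:,::-1])
E
```

```text
(no output)
```

View pics/t4.png

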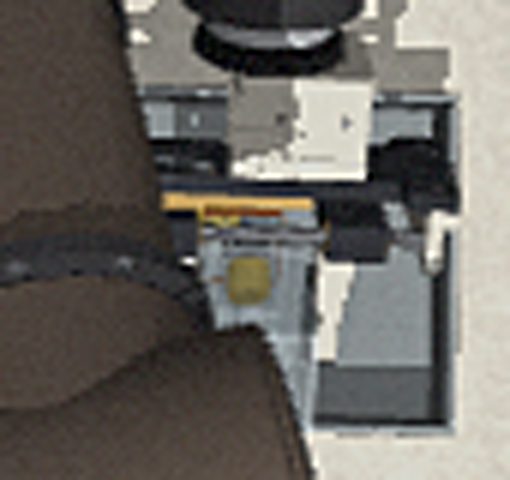

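View pics/w4.png

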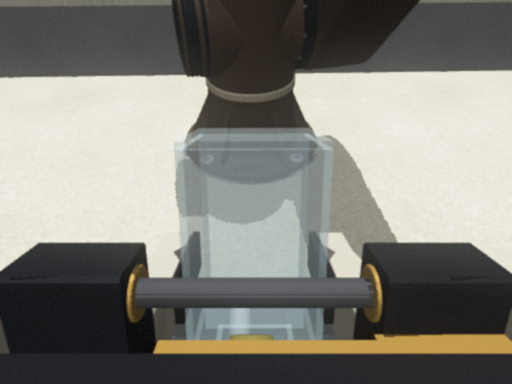

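```bash
python3 - <<'E'
from h import *
a=dict(np.load("pics/side0.npz")); b=dict(np.load("pics/top0.npz"))
print("side puck",ray(a,[260+283/6,140+433/6],.016),"block",ray(a,[260+272/6,140+510/6],.02))
for z in (.016,.1,.15,.2): print(z,ray(b,[245+248/6,180+280/6],z))
s=None
from station import arm
s=arm.get_state(); Rr=R.from_euler("xyz",s["ee_rot"]); C=Rr.apply([0,0,-.0147])+s["eef_pos"]; bx=Rr.apply([-1,0,0]); print("C",C,"M",C+.097*bx,"neck start",C+.045*bx)
E
```

```text
side puck [[ 0.49160807 -0.01656098  0.016     ]] block [[0.4595863  0.02731451 0.02      ]]
0.016 [[ 0.44567728 -0.02132758  0.016     ]]
0.1 [[ 0.44598135 -0.0146874   0.1       ]]
0.15 [[ 0.44616234 -0.01073491  0.15      ]]
0.2 [[ 0.44634334 -0.00678242  0.2       ]]
C [ 0.42320766 -0.00671256  0.21474064] M [ 0.46386914 -0.0080585   0.12668479] neck start [ 0.44207123 -0.00733696  0.17388999]
```

```bash
python3 -m inch '1 -0.06 0 0.028 0 0.2 0;1 -0.12 0 0.056 0 0.2 0;1 -0.03 0 0.014 0 0.2 0;1 0 0 0 0 0.2 0;1 0 0 0 0 0.2 0';  python3 st.py; python3 - <<'E'
from h import *
from station import arm
f=arm.grab_frame("side"); a=cv2.resize(f["img"][140:240,260:380,::-1],(480,400),interpolation=cv2.INTER_CUBIC)
f=arm.grab_frame("top"); b=cv2.resize(f["img"][180:260,245:325,::-1],(400,400),interpolation=cv2.INTER_CUBIC)
cv2.imwrite("pics/s5.png",cv2.hconcat([a,b])[:, :800])
E
```

```text
t: 9.4
eef_pos: [0.4109, -0.0065, 0.21]
ee_rot: [-3.138, -1.342, 3.108]
force: [1.7, 0.5, -0.8]
width: 0.056
t 9.4 pos [ 0.4109 -0.0065  0.21  ] rpy [-179.8  -76.9  178.1] q [ 0.21  0.79  0.13 -0.3  -2.23 -1.82] F [ 1.7  0.5 -0.8] w 0.056
```

View pics/s5.png

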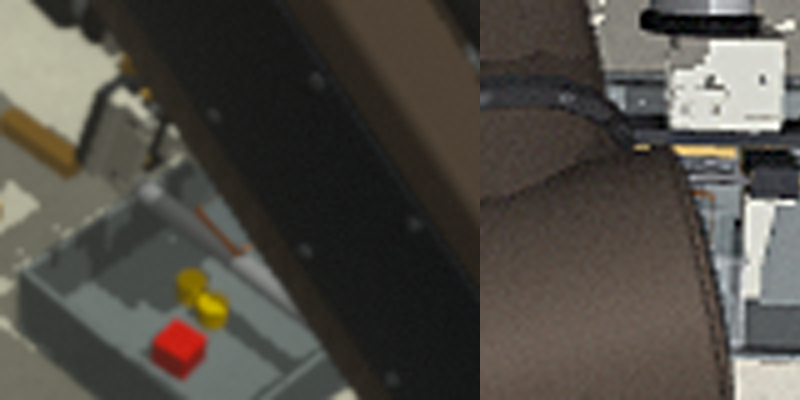

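```bash
python3 plan.py 0.41 -0.003 0.25 178.4 30; python3 plan.py 0.44 0.107 0.26 -146 0
```

```text
row [ 0.131  0.011 -0.029] [ 0.002 -0.782 -0.002] rows>=5.5
row [ 0.143  0.38  -0.123] [ 0.399 -1.238 -0.503] rows>=9.7
```

```bash
python3 -m inch '1 0.13 0.01 -0.03 0 -0.8 0;1 0.13 0.01 -0.03 0 -0.8 0;1 0.13 0.01 -0.03 0 -0.8 0;1 0.13 0.01 -0.03 0 -0.8 0;1 0.13 0.01 -0.03 0 -0.8 0;1 0.13 0.01 -0.03 0 -0.8 0;1 0.13 0.01 -0.03 0 -0.8 0'; python3 plan.py 0.44 0.107 0.26 -146 0
```

```text
t: 10.2
eef_pos: [0.4093, -0.0034, 0.2526]
ee_rot: [3.14, -0.498, 3.113]
force: [0.6, -0.3, -1.0]
width: 0.0553
row [-0.069  0.371 -0.065] [ 0.15  -0.46  -0.582] rows>=5.3
```

```bash
python3 -m inch '1 -0.07 0.37 -0.065 0.15 -0.46 -0.58;1 -0.07 0.37 -0.065 0.15 -0.46 -0.58;1 -0.07 0.37 -0.065 0.15 -0.46 -0.58;1 -0.07 0.37 -0.065 0.15 -0.46 -0.58;1 -0.07 0.37 -0.065 0.15 -0.46 -0.58;1 -0.07 0.37 -0.065 0.15 -0.46 -0.58;1 -0.07 0.37 -0.065 0.15 -0.46 -0.58'; python3 plan.py 0.489 0.338 0.16 -92.3 0
```

```text
t: 10.9
eef_pos: [0.4404, 0.1063, 0.2564]
ee_rot: [3.138, -0.011, -2.551]
force: [0.9, 0.2, -0.9]
width: 0.0557
row [-0.568  0.55   0.317] [ 0.008 -0.008 -0.898] rows>=6.3
```

```bash
python3 -m inch '1 -0.57 0.55 0 0.008 -0.008 -0.9;1 -0.57 0.55 0 0.008 -0.008 -0.9;1 -0.57 0.55 0.1 0.008 -0.008 -0.9;1 -0.57 0.55 0.32 0.008 -0.008 -0.9;1 -0.57 0.55 0.32 0.008 -0.008 -0.9;1 -0.57 0.55 0.32 0.008 -0.008 -0.9;1 -0.57 0.55 0.32 0.008 -0.008 -0.9;1 -0.57 0.55 0.32 0.008 -0.008 -0.9;1 -0.57 0.55 0.32 0.008 -0.008 -0.9'; python3 st.py; python3 plan.py 0.489 0.338 0.03 -92.3 0;  python3 - <<'E'
from h import *
from station import arm
f=arm.grab_frame("side"); a=cv2.resize(f["img"][200:340,140:300,::-1],(640,560),interpolation=cv2.INTER_CUBIC)
cv2.imwrite("pics/s6.png",a)
s=arm.get_state();f=arm.grab_frame("wrist"); cv2.imwrite("pics/w6.png",f["img"][:,:,::-1])
E
```

```text
t: 11.8
eef_pos: [0.4911, 0.3384, 0.1578]
ee_rot: [3.14, -0.002, -1.612]
force: [-0.4, -0.8, -1.5]
width: 0.0556
t 11.8 pos [0.4911 0.3384 0.1578] rpy [ 1.799e+02 -1.000e-01 -9.240e+01] q [ 0.93  0.29 -0.26  0.   -1.03 -0.97] F [-0.4 -0.8 -1.5] w 0.0556
row [0.001 0.006 0.426] [ 0.001 -0.002 -0.001] rows>=2.6
```

View pics/s6.png

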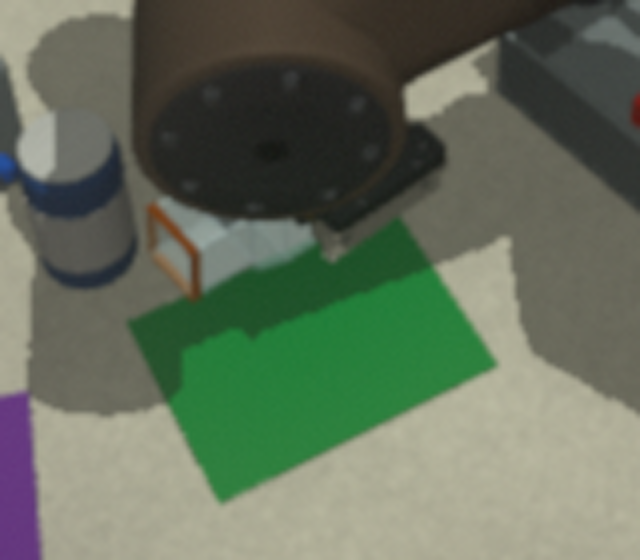

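View pics/w6.png

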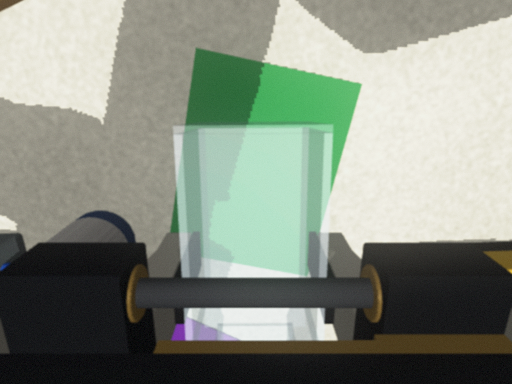

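```bash
python3 -m inch '1 0 0.006 0.14 0 0 0;1 0 0.006 0.28 0 0 0;1 0 0.006 0.4 0 0 0;1 0 0.006 0.44 0 0 0;1 0 0.006 0.46 0 0 0;1 0 0.006 0.473 0 0 0;1 0 0.006 0.473 0 0 0;1 0 0.006 0.473 0 0 0'; python3 -m inch '0.8 0 0 0 0 0 0;0.4 0 0 0 0 0 0;0 0 0 0 0 0 0;0 0 0 0 0 0 0;0 0 0 0 0 0 0;0 0 0 0 0 0 0;0 0 0 -0.2 0 0 0;0 0 0 -0.4 0 0 0;0 0 0 -0.7 0 0 0;0 0 0 -0.7 0 0 0;0 0 0 -0.7 0 0 0;0 0 0 -0.7 0 0 0' 10; python3 - <<'E'
from h import *
from station import arm
s=arm.get_state(); f=arm.grab_frame("wrist"); cv2.imwrite("pics/w7.png",f["img"][:,:,::-1])
P=cloud(f,s); X,Y,Z=P[...,0],P[...,1],P[...,2]
m=(X>.40)&(X<.57)&(Y>.23)&(Y<.46)&(Z>.035)&(Z<.075)
print(m.sum(),cv2.minAreaRect((P[m][:,:2]*1000).astype(np.float32)),np.median(Z[m]))
H=hsv(f);g=(abs(H[...,0].astype(int)-70)<20)&(H[...,1]>100); print(rect(f,g,.002,s,100))
E
python3 st.py; python3 plan.py 0.43 -0.15 0.23 -62 0
```

```text
t: 12.7
eef_pos: [0.4896, 0.3397, 0.0184]
ee_rot: [-3.14, 0.002, -1.608]
force: [-0.1, -0.7, -1.8]
width: 0.056
t: 13.9
eef_pos: [0.4896, 0.3397, 0.2295]
ee_rot: [-3.138, 0.004, -1.608]
force: [0.6, 0.1, -1.0]
width: 0.0875
7540 ((490.9389343261719, 353.8415222167969), (156.2247314453125, 56.08894348144531), 87.88328552246094) 0.05832742909596031
[(array([256., 146.]), array([488.7, 339.9]), array([198.4, 148.3]), 76.1)]
t 13.95 pos [0.4887 0.3389 0.2272] rpy [-1.80e+02  1.00e-01 -9.22e+01] q [ 0.93  0.23 -0.17  0.   -1.17 -0.97] F [-1.   0.5 -1.4] w 0.0876
row [ 1.636  0.134 -0.011] [-0.001  0.001 -0.503] rows>=9.8
```

View pics/w7.png

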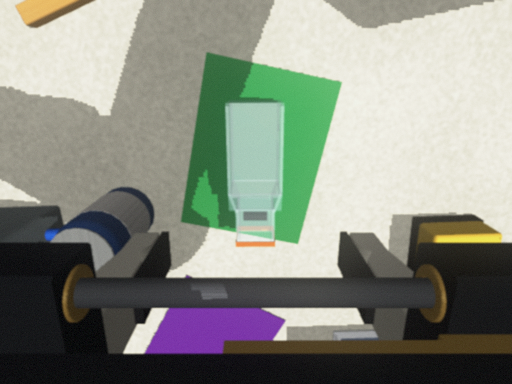

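```bash
python3 -m inch '0 0.82 0.07 0 0 0 -0.25;0 0.82 0.07 0 0 0 -0.25;0 0.82 0.07 0 0 0 -0.25;0 0.82 0.07 0 0 0 -0.25;0 0.82 0.07 0 0 0 -0.25;0 0.82 0.07 0 0 0 -0.25'; python3 plan.py 0.4375 -0.3355 0.23 -61.8 0
```

```text
t: 14.55
eef_pos: [0.4562, 0.0892, 0.2251]
ee_rot: [3.138, -0.001, -1.35]
force: [0.5, 0.3, 0.2]
width: 0.0876
row [ 1.368  0.371 -0.013] [ 0.003 -0.001 -0.259] rows>=8.5
```

```bash
python3 -m inch '0 0.9 0.24 -0.05 0 0 -0.15;0 0.9 0.24 -0.05 0 0 -0.15;0 0.9 0.24 -0.05 0 0 -0.15;0 0.9 0.24 -0.05 0 0 -0.15;0 0.9 0.24 -0.05 0 0 -0.15;0 0.9 0.24 -0.05 0 0 -0.15;0 0.9 0.24 -0.05 0 0 -0.15';python3 plan.py 0.4375 -0.3355 0.23 -61.8 0; python3 - <<'E'
from h import *
from station import arm
s=arm.get_state(); f=arm.grab_frame("wrist"); cv2.imwrite("pics/w8.png",f["img"][:,:,::-1])
P=cloud(f,s); X,Y,Z=P[...,0],P[...,1],P[...,2]
m=(X>.33)&(X<.56)&(Y>-.45)&(Y<-.22)&(Z>.045)&(Z<.07)
print(m.sum(),cv2.minAreaRect((P[m][:,:2]*1000).astype(np.float32)),np.median(Z[m]))
f=arm.grab_frame("top"); cv2.imwrite("pics/t8.png",cv2.resize(f["img"][:,:,::-1],(800,600)))
E
```

```text
t: 15.25
eef_pos: [0.4474, -0.1885, 0.24]
ee_rot: [3.138, 0.001, -1.194]
force: [-0.1, -0.2, -0.2]
width: 0.0876
row [0.443 0.211 0.034] [ 0.003  0.001 -0.11 ] rows>=3.0
1093 ((425.8957214355469, -314.2774963378906), (64.3834457397461, 99.87178802490234), 27.91962432861328) 0.05410871386283367
```

View pics/w8.png

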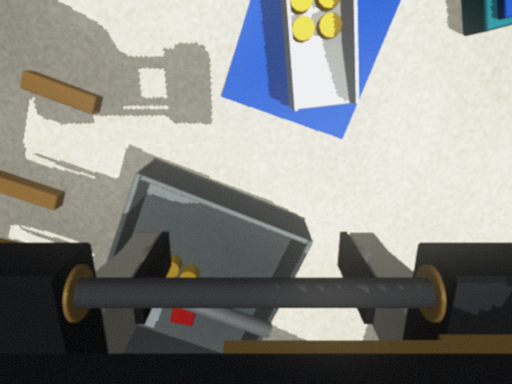

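View pics/t8.png

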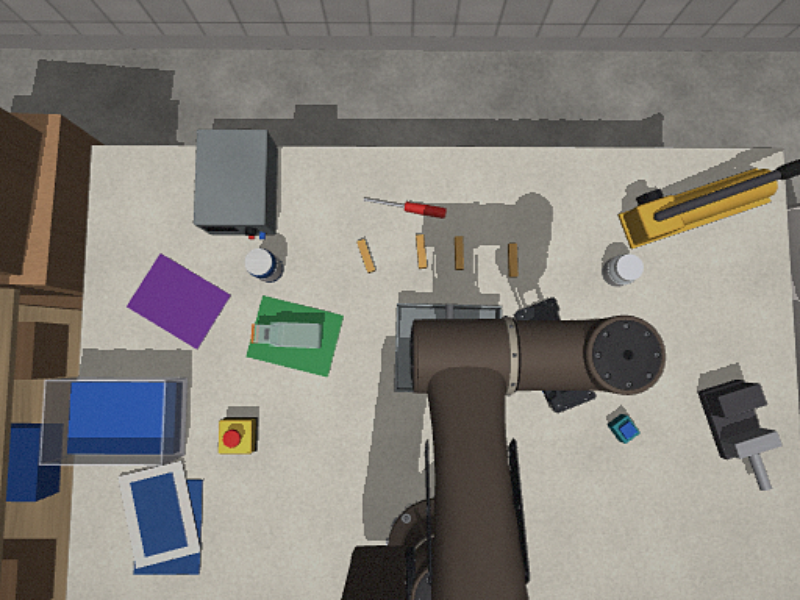

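```bash
python3 -m inch '0 0.444 0.213 0.034 0.003 0.001 -0.107;0 0.444 0.213 0.034 0.003 0.001 -0.107;0 0.444 0.213 0.034 0.003 0.001 -0.107;0 0.444 0.213 0.034 0.003 0.001 -0.107;0 0.444 0.213 0.034 0.003 0.001 -0.107;0 0.444 0.213 0.034 0.003 0.001 -0.107'; python3 plan.py 0.4376 -0.336 0.014 -62 0;  python3 - <<'E'
from h import *
from station import arm
s=arm.get_state(); f=arm.grab_frame("wrist"); cv2.imwrite("pics/w9.png",f["img"][:,:,::-1])
P=cloud(f,s); X,Y,Z=P[...,0],P[...,1],P[...,2]
m=(X>.33)&(X<.56)&(Y>-.45)&(Y<-.22)&(Z>.045)&(Z<.07)
print(m.sum(),cv2.minAreaRect((P[m][:,:2]*1000).astype(np.float32)),np.median(Z[m]))
E
```

```text
t: 15.95
eef_pos: [0.439, -0.3315, 0.2312]
ee_rot: [-3.139, -0.001, -1.076]
force: [-0.2, 0.2, 0.6]
width: 0.0878
row [0.01  0.013 0.724] [-0.002 -0.001  0.006] rows>=4.3
1308 ((437.88116455078125, -336.2373352050781), (64.24227905273438, 150.1222381591797), 27.865602493286133) 0.05445887434280977
```

View pics/w9.png

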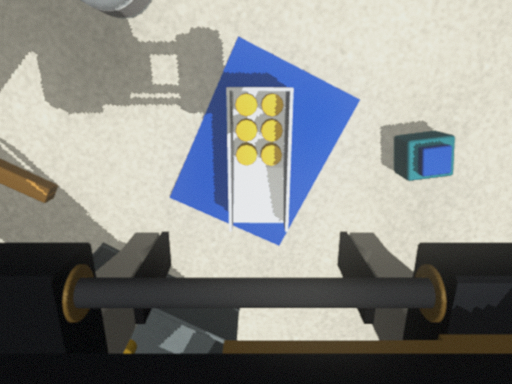

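```bash
python3 -m inch '0 0.011 0.013 0.3 0 0 0.005;0 0.011 0.013 0.5 0 0 0.005;0 0.011 0.013 0.65 0 0 0.005;0 0.011 0.013 0.715 0 0 0.005;0 0.011 0.013 0.72 0 0 0.005;0 0.011 0.013 0.72 0 0 0.005;0 0.011 0.013 0.72 0 0 0.005'; python3 -m inch '1 0 0 0 0 0 0;1 0 0 0 0 0 0;1 0 0 0 0 0 0;1 0 0 0 0 0 0;1 0 0 0 0 0 0;1 0 0 0 0 0 0;1 0 0 0 0 0 0;1 0 0 0 0 0 0' 30; python3 st.py
```

```text
t: 16.7
eef_pos: [0.4387, -0.337, 0.0166]
ee_rot: [-3.138, -0.002, -1.08]
force: [0.8, -0.4, 0.2]
width: 0.0877
t: 17.5
eef_pos: [0.438, -0.3379, 0.0167]
ee_rot: [-3.138, -0.003, -1.083]
force: [-0.8, 2.8, 7.7]
width: 0.064
t 17.5 pos [ 0.438  -0.3379  0.0167] rpy [-1.798e+02 -1.000e-01 -6.200e+01] q [-0.3   0.39 -0.51 -0.   -0.67  0.79] F [-0.8  2.8  7.7] w 0.064
```

```bash
python3 -m inch '1 0 0 -0.03 0 0 0;1 0 0 -0.1 0 0 0;1 0 0 -0.2 0 -0.05 0;1 0 0 -0.3 0 -0.1 0;1 0 0 -0.4 0 -0.15 0;1 0 0 -0.5 0 -0.15 0;1 0 0 -0.58 0 -0.15 0;1 0 0 -0.62 0 -0.15 0;1 0 0 -0.63 0 -0.15 0;1 0 0 -0.63 0 -0.15 0' 35; python3 st.py; python3 plan.py 0.41 -0.16 0.21 -125 -9
```

```text
t: 18.5
eef_pos: [0.4366, -0.3373, 0.2043]
ee_rot: [-3.138, 0.156, -1.082]
force: [-0.3, 0.4, -2.6]
width: 0.0636
t 18.5 pos [ 0.4366 -0.3373  0.2043] rpy [-179.8    8.9  -62. ] q [-0.38  0.26 -0.14 -0.11 -1.28  0.9 ] F [-0.3  0.4 -2.6] w 0.0636
row [-0.56  -0.199  0.069] [1.610e-01 1.000e-03 1.037e+00] rows>=7.3
```

```bash
python3 -m inch '1 -0.02 -0.01 0 0.01 0 0.04;1 -0.06 -0.02 0.01 0.02 0 0.12;1 -0.12 -0.04 0.02 0.04 0 0.23;1 -0.18 -0.06 0.03 0.05 0 0.34;1 -0.24 -0.08 0.03 0.07 0 0.45;1 -0.3 -0.1 0.04 0.08 0 0.56;1 -0.36 -0.12 0.04 0.1 0 0.67;1 -0.42 -0.14 0.05 0.12 0 0.77;1 -0.47 -0.16 0.06 0.13 0 0.86;1 -0.51 -0.18 0.06 0.14 0 0.93;1 -0.54 -0.19 0.06 0.15 0 0.98;1 -0.55 -0.2 0.06 0.15 0 0.99'; python3 st.py; python3 plan.py 0.40 -0.078 0.21 178.4 -9
```

```text
t: 19.7
eef_pos: [0.4109, -0.1621, 0.2116]
ee_rot: [3.137, 0.155, -2.132]
force: [-0.4, -0.6, -2.2]
width: 0.064
t 19.7 pos [ 0.4109 -0.1621  0.2116] rpy [ 179.7    8.9 -122.2] q [-0.06 -0.03 -0.45 -0.16 -1.09 -0.43] F [-0.4 -0.6 -2.2] w 0.064
row [-0.215  0.18   0.04 ] [ 0.158 -0.004  0.979] rows>=6.9
```

```bash
python3 -m inch '1 -0.01 0.01 0 0.01 0 0.04;1 -0.03 0.02 0 0.02 0 0.12;1 -0.05 0.04 0 0.04 0 0.23;1 -0.07 0.06 0 0.05 0 0.34;1 -0.1 0.08 0 0.07 0 0.45;1 -0.13 0.1 0 0.09 0 0.56;1 -0.15 0.12 0.01 0.11 0 0.67;1 -0.17 0.14 0.01 0.12 0 0.77;1 -0.19 0.16 0.01 0.14 0 0.86;1 -0.2 0.17 0.01 0.15 0 0.93;1 -0.21 0.18 0.01 0.16 0 0.97;1 -0.215 0.18 0.01 0.16 0 0.98'; python3 st.py; python3 - <<'E'
from plan import *
from station import arm
off=np.array([-0.0015,0,-0.0113])
def tgt(L,az,tilt):
    yaw=az+180; Rr=Rt(yaw,tilt); lip=off+np.array([-0.075,0,-0.002]); return np.array(L)-Rr.apply(lip),yaw,tilt
for tilt,L in ((0,(.43,-.08,.19)),(30,(.43,-.08,.12)),(57,(.43,-.08,.10))):
    T=tgt(L,-1.6,tilt); print(tilt,np.round(T[0],3)); show(*T)
f=arm.grab_frame("side"); cv2.imwrite("pics/s10.png",cv2.resize(f["img"][:,:,::-1],(800,600)))
E
```

```text
t: 20.9
eef_pos: [0.4, -0.0798, 0.2191]
ee_rot: [-3.137, 0.154, 3.114]
force: [-0.6, -0.3, -1.6]
width: 0.064
t 20.9 pos [ 0.4    -0.0798  0.2191] rpy [-179.7    8.9  178.4] q [ 0.36 -0.21 -0.68  0.08 -0.97 -1.99] F [-0.6 -0.3 -1.6] w 0.064
0 [ 0.354 -0.078  0.177]
row [0.175 0.003 0.116] [-0.004  0.148  0.   ] rows>=1.3
30 [ 0.357 -0.078  0.147]
row [0.178 0.003 0.216] [-0.004  0.648 -0.001] rows>=4.5
57 [ 0.377 -0.079  0.157]
row [0.107 0.003 0.193] [-0.004  1.098 -0.002] rows>=7.7
```

View pics/s10.png

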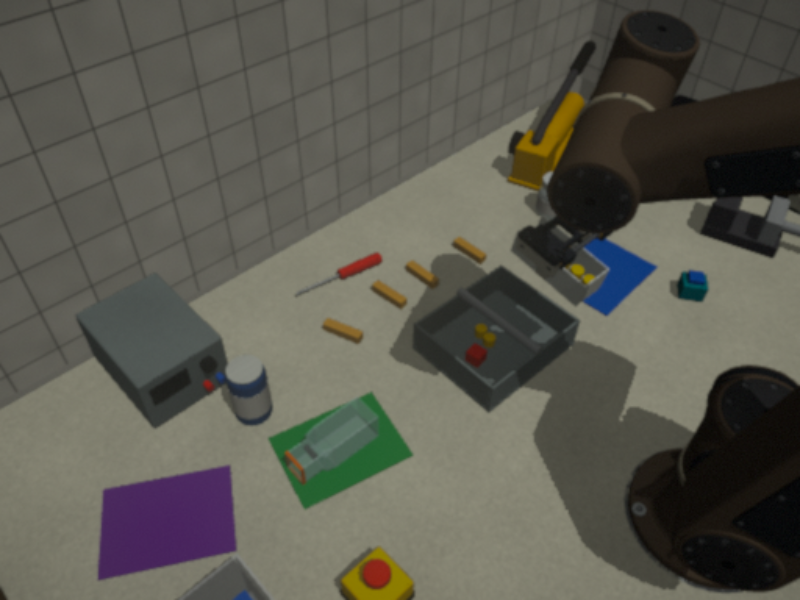

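```bash
python3 -m inch '1 0 0 0 0 0.06 0;1 0 0 0.02 0 0.15 0;1 0 0 0.04 0 0.25 0;1 0 0 0.06 0 0.35 0;1 0 0 0.08 0 0.45 0;1 0 0 0.1 0 0.53 0;1 0 0 0.1 0 0.57 0;1 0 0 0.1 0 0.57 0'; python3 st.py; python3 - <<'E'
from plan import *
off=np.array([-0.0015,0,-0.0113])
def tgt(L,az,tilt):
    yaw=az+180; Rr=Rt(yaw,tilt); lip=off+np.array([-0.075,0,-0.002]); return np.array(L)-Rr.apply(lip),yaw,tilt
for tilt,L in ((45,(.44,-.08,.105)),(58,(.435,-.08,.10))):
    T=tgt(L,-1.6,tilt); print(tilt,np.round(T[0],3)); show(*T)
E
```

```text
t: 21.75
eef_pos: [0.4061, -0.0806, 0.1881]
ee_rot: [-3.138, -0.445, 3.111]
force: [0.4, -1.3, -1.7]
width: 0.0639
t 21.75 pos [ 0.4061 -0.0806  0.1881] rpy [-179.8  -25.5  178.3] q [ 0.19  0.26 -0.28 -0.09 -1.47 -1.76] F [ 0.4 -1.3 -1.7] w 0.0639
45 [ 0.377 -0.078  0.15 ]
row [0.034 0.006 0.158] [-0.002  0.325 -0.003] rows>=2.3
58 [ 0.383 -0.079  0.158]
row [0.025 0.005 0.124] [-0.002  0.541 -0.003] rows>=3.8
```

```bash
python3 -m inch '1 0.01 0.002 0.04 0 0.08 0;1 0.02 0.004 0.08 0 0.16 0;1 0.03 0.006 0.12 0 0.25 0;1 0.03 0.006 0.14 0 0.34 0;1 0.03 0.005 0.13 0 0.44 0;1 0.025 0.005 0.124 0 0.54 0;1 0.025 0.005 0.124 0 0.54 0;1 0.025 0.005 0.124 0 0.54 0;1 0.025 0.005 0.124 0 0.54 0;1 0.025 0.005 0.124 0 0.54 0;1 0.025 0.005 0.124 0 0.54 0;1 0.025 0.005 0.124 0 0.54 0'; python3 st.py; python3 - <<'E'
from h import *
from station import arm
f=arm.grab_frame("side"); a=cv2.resize(f["img"][150:270,250:400,::-1],(500,400),interpolation=cv2.INTER_CUBIC)
f=arm.grab_frame("wrist"); b=cv2.resize(f["img"][:,:,::-1],(300,225)); c=np.zeros((400,300,3),np.uint8); c[:225]=b
cv2.imwrite("pics/s11.png",cv2.hconcat([a,c]))
E
```

```text
t: 22.95
eef_pos: [0.3826, -0.0782, 0.1605]
ee_rot: [-3.135, -1.004, 3.107]
force: [0.4, -0.6, -1.0]
width: 0.0642
t 22.95 pos [ 0.3826 -0.0782  0.1605] rpy [-179.6  -57.5  178. ] q [ 0.15  0.62 -0.09 -0.15 -1.85 -1.71] F [ 0.4 -0.6 -1. ] w 0.0642
```

View pics/s11.png

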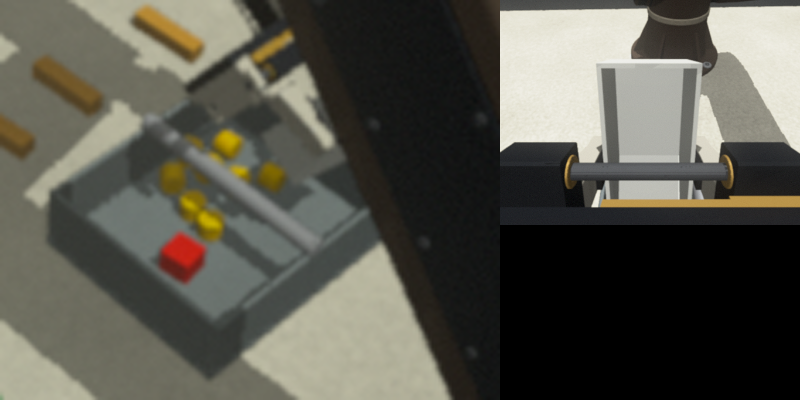

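```bash
python3 plan.py 0.41 -0.085 0.22 178.4 15
```

```text
row [ 0.119 -0.021 -0.184] [-0.002 -0.71  -0.003] rows>=5.0
```

```bash
python3 -m inch '1 0.12 -0.02 -0.18 0 -0.71 0;1 0.12 -0.02 -0.18 0 -0.71 0;1 0.12 -0.02 -0.18 0 -0.71 0;1 0.12 -0.02 -0.18 0 -0.71 0;1 0.12 -0.02 -0.18 0 -0.71 0;1 0.12 -0.02 -0.18 0 -0.71 0'; python3 plan.py 0.415 -0.17 0.22 -125 0
```

```text
t: 23.65
eef_pos: [0.4067, -0.085, 0.2219]
ee_rot: [-3.139, -0.253, 3.112]
force: [0.3, -0.8, -1.0]
width: 0.064
row [-0.036 -0.282 -0.002] [ 0.117 -0.222 -0.939] rows>=6.8
```

```bash
python3 -m inch '1 -0.036 -0.28 0 0.117 -0.22 -0.94;1 -0.036 -0.28 0 0.117 -0.22 -0.94;1 -0.036 -0.28 0 0.117 -0.22 -0.94;1 -0.036 -0.28 0 0.117 -0.22 -0.94;1 -0.036 -0.28 0 0.117 -0.22 -0.94;1 -0.036 -0.28 0 0.117 -0.22 -0.94;1 -0.036 -0.28 0 0.117 -0.22 -0.94;1 -0.036 -0.28 0 0.117 -0.22 -0.94'; python3 plan.py 0.438 -0.340 0.15 -68 0; python3 plan.py 0.438 -0.340 0.15 -62 0
```

```text
t: 24.45
eef_pos: [0.4159, -0.1692, 0.2167]
ee_rot: [3.132, -0.009, -2.18]
force: [0.3, -0.5, -0.3]
width: 0.0633
row [ 0.423 -0.388  0.222] [ 0.013 -0.003 -0.949] rows>=6.6
row [ 0.423 -0.388  0.222] [ 0.013 -0.002 -1.049] rows>=7.3
```

```bash
python3 -m inch '1 0.42 -0.39 0.05 0.013 0 -1;1 0.42 -0.39 0.05 0.013 0 -1;1 0.42 -0.39 0.05 0.013 0 -1;1 0.42 -0.39 0.1 0.013 0 -1;1 0.423 -0.39 0.22 0.013 0 -1;1 0.423 -0.39 0.22 0.013 0 -1;1 0.423 -0.39 0.22 0.013 0 -1;1 0.423 -0.39 0.22 0.013 0 -1;1 0.423 -0.39 0.22 0.013 0 -1;1 0.423 -0.39 0.22 0.013 0 -1'; python3 st.py; python3 plan.py 0.438 -0.340 0.0175 -62 0; python3 - <<'E'
from h import *
from station import arm
s=arm.get_state();f=arm.grab_frame("wrist"); cv2.imwrite("pics/w12.png",f["img"][:,:,::-1])
f=arm.grab_frame("top"); cv2.imwrite("pics/t12.png",cv2.resize(f["img"][140:300,220:420,::-1],(750,600),interpolation=cv2.INTER_CUBIC))
E
```

```text
t: 25.45
eef_pos: [0.439, -0.3402, 0.1502]
ee_rot: [3.139, -0.002, -1.138]
force: [0.2, -0.1, -1.9]
width: 0.0638
t 25.45 pos [ 0.439  -0.3402  0.1502] rpy [ 1.799e+02 -1.000e-01 -6.520e+01] q [-0.3   0.23 -0.36  0.   -0.98  0.73] F [ 0.2 -0.1 -1.9] w 0.0638
row [-0.003  0.002  0.442] [ 0.002 -0.002 -0.054] rows>=2.7
```

View pics/w12.png

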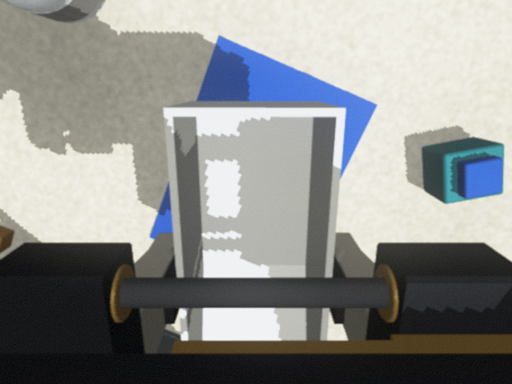

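View pics/t12.png

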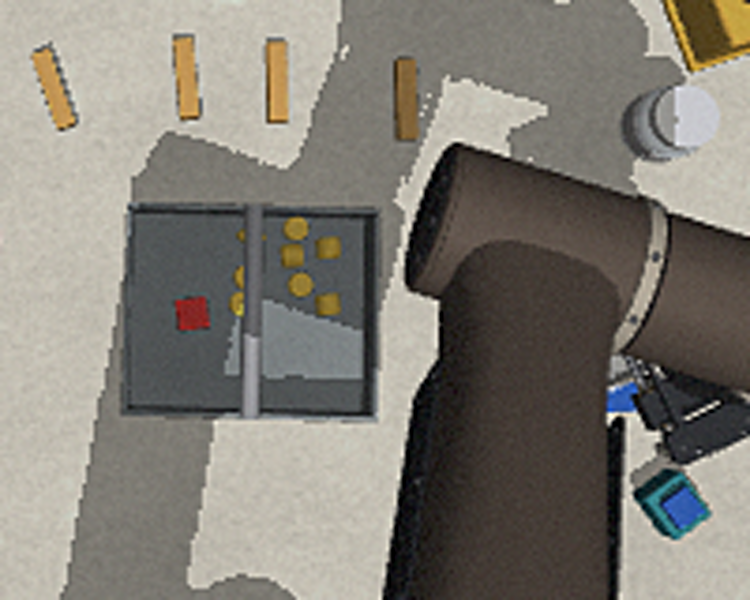

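```bash
python3 -m inch '1 0 0 0.14 0 0 -0.05;1 0 0 0.28 0 0 -0.05;1 0 0 0.38 0 0 -0.05;1 0 0 0.42 0 0 -0.05;1 0 0 0.435 0 0 -0.05;1 0 0 0.442 0 0 -0.05;1 0 0 0.442 0 0 -0.05;1 0 0 0.442 0 0 -0.05'; python3 -m inch '0.7 0 0 0 0 0 0;0.3 0 0 0 0 0 0;0 0 0 0 0 0 0;0 0 0 0 0 0 0;0 0 0 0 0 0 0;0 0 0 0 0 0 0;0 0 0 -0.2 0 0 0;0 0 0 -0.4 0 0 0;0 0 0 -0.7 0 0 0;0 0 0 -0.7 0 0 0;0 0 0 -0.7 0 0 0;0 0 0 -0.7 0 0 0' 10; python3 - <<'E'
from h import *
from station import arm
s=arm.get_state(); f=arm.grab_frame("wrist"); cv2.imwrite("pics/w13.png",f["img"][:,:,::-1])
P=cloud(f,s); X,Y,Z=P[...,0],P[...,1],P[...,2]
m=(X>.33)&(X<.56)&(Y>-.45)&(Y<-.22)&(Z>.045)&(Z<.07)
print(m.sum(),cv2.minAreaRect((P[m][:,:2]*1000).astype(np.float32)),np.median(Z[m]))
H=hsv(f);g=(abs(H[...,0].astype(int)-110)<12)&(H[...,1]>120); print(rect(f,g,.002,s,300))
f=arm.grab_frame("top"); H=hsv(f); g=(abs(H[...,0].astype(int)-17)<8)&(H[...,1]>90); g[:150]&=True; g2=np.zeros_like(g); g2[140:190,210:350]=g[140:190,210:350]
for r in rect(f,g2,.02): print(r)
E
python3 st.py
```

```text
t: 26.35
eef_pos: [0.4401, -0.341, 0.0195]
ee_rot: [-3.141, -0.005, -1.082]
force: [-0.4, -0.0, -2.0]
width: 0.0636
t: 27.55
eef_pos: [0.4401, -0.3405, 0.2308]
ee_rot: [-3.139, -0.007, -1.082]
force: [0.2, -0.0, -1.8]
width: 0.0875
1237 ((439.67364501953125, -338.790283203125), (64.08847045898438, 149.90945434570312), 27.824369430541992) 0.05451213189790283
[(array([259., 236.]), array([ 392.3, -258.5]), array([65.4, 30.2]), 3.4), (array([432., 168.]), array([ 249.4, -427.4]), array([35.3, 36.3]), 36.6), (array([257., 142.]), array([ 437.4, -340.7]), array([149. , 198.9]), 2.6)]
(array([328., 166.]), array([ 670.1, -174.9]), array([75.5, 21.6]), 2.3)
(array([234., 163.]), array([678.5, 172.9]), array([80.6, 17.7]), 19.9)
(array([293., 162.]), array([686.4, -48.5]), array([18.6, 79. ]), 89.7)
(array([269., 160.]), array([690. ,  41.4]), array([80.5, 19.2]), 5.2)
t 27.65 pos [ 0.4385 -0.3397  0.2273] rpy [ 1.799e+02 -1.000e-01 -6.200e+01] q [-0.3   0.16 -0.26  0.   -1.15  0.79] F [ 0.4  0.3 -1.3] w 0.0876
```

View pics/w13.png

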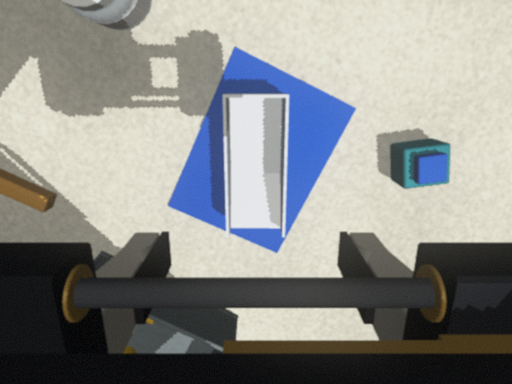

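```bash
python3 plan.py 0.670 -0.175 0.15 2.3 0
```

```text
row [-0.123 -0.939  0.256] [ 2.000e-03 -1.000e-03 -1.072e+00] rows>=7.5
```

```bash
python3 -m inch '0.4 -0.12 -0.94 0.25 0 0 -1;0.4 -0.12 -0.94 0.25 0 0 -1;0.4 -0.12 -0.94 0.25 0 0 -1;0.4 -0.12 -0.94 0.25 0 0 -1;0.4 -0.12 -0.94 0.25 0 0 -1;0.4 -0.12 -0.94 0.25 0 0 -1;0.4 -0.12 -0.94 0.25 0 0 -1;0.4 -0.12 -0.94 0.25 0 0 -1;0.4 -0.12 -0.94 0.25 0 0 -1;0.4 -0.12 -0.94 0.25 0 0 -1'; python3 st.py; cat > bars.py <<'E'
from h import *
from station import arm
def bars(n):
    s=arm.get_state(); f=arm.grab_frame(n); st=s if n=="wrist" else None
    P=cloud(f,st); H=hsv(f).astype(int); g=(abs(H[...,0]-17)<8)&(H[...,1]>90)&(P[...,0]>.6)&(P[...,0]<.76)&(abs(P[...,1])<.3)&(P[...,2]>.008)
    print(n); 
    for r in rect(f,g,.02,st,minA=40): print(r)
    cv2.imwrite(f"pics/b_{n}_{s['t']:.1f}.png",f["img"][:,:,::-1])
bars("wrist"); bars("top")
E
python3 bars.py
```

```text
t: 28.65
eef_pos: [0.6703, -0.1767, 0.1525]
ee_rot: [3.138, -0.0, -0.039]
force: [0.6, -0.4, 0.0]
width: 0.0529
t 28.65 pos [ 0.6703 -0.1767  0.1525] rpy [179.8  -0.   -2.2] q [ 0.02  0.44 -0.04  0.   -1.09  1.51] F [ 0.6 -0.4  0. ] w 0.0529
wrist
(array([328., 346.]), array([ 485.8, -249.4]), array([392.8,  27.4]), 87.5)
(array([368., 294.]), array([ 545.1, -285.1]), array([68.5, 19.7]), 5.6)
(array([141., 293.]), array([555. , -58.6]), array([20. , 70.3]), 79.6)
(array([255., 176.]), array([ 672.3, -177.5]), array([80.3, 19.1]), 0.8)
(array([113., 163.]), array([688.2, -52.2]), array([79.9, 24.3]), 0.9)
(array([ 16., 165.]), array([691.5,  36.4]), array([78.9, 28.4]), 5.1)
top
(array([234., 163.]), array([678.5, 172.9]), array([80.6, 17.7]), 19.9)
```

```bash
python3 -m inch '0.4 0.004 0.001 0.15 0 0 -0.06;0.4 0.004 0.001 0.3 0 0 -0.06;0.4 0.004 0.001 0.42 0 0 -0.06;0.4 0.004 0.001 0.47 0 0 -0.06;0.4 0.004 0.001 0.488 0 0 -0.06;0.4 0.004 0.001 0.488 0 0 -0.06' ; python3 st.py; python3 -m inch '1 0 0 0 0 0 0;1 0 0 0 0 0 0;1 0 0 0 0 0 0;1 0 0 0 0 0 0;1 0 0 0 0 0 0;1 0 0 0 0 0 0' 40; python3 -m inch '1 0 0 -0.2 0 0 0;1 0 0 -0.45 0 0 0;1 0 0 -0.5 0 0 0;1 0 0 -0.5 0 0 0;1 0 0 -0.5 0 0 0'; python3 st.py; python3 plan.py 0.415 -0.072 0.15 -1.6
```

```text
t: 29.35
eef_pos: [0.6729, -0.1772, 0.0071]
ee_rot: [3.138, -0.001, 0.028]
force: [0.2, 0.8, -0.3]
width: 0.0523
t 29.35 pos [ 0.6729 -0.1772  0.0071] rpy [ 1.798e+02 -1.000e-01  1.600e+00] q [ 0.02  0.58 -0.17  0.   -0.81  1.57] F [ 0.2  0.8 -0.3] w 0.0523
t: 29.95
eef_pos: [0.6727, -0.1769, 0.0069]
ee_rot: [3.138, -0.001, 0.028]
force: [-0.3, -0.4, 4.0]
width: 0.0197
t: 30.45
eef_pos: [0.6729, -0.1761, 0.158]
ee_rot: [3.139, -0.004, 0.028]
force: [0.1, 0.2, -1.0]
width: 0.0195
t 30.45 pos [ 0.6729 -0.1761  0.158 ] rpy [179.8  -0.2   1.6] q [ 0.02  0.43 -0.03  0.   -1.1   1.57] F [ 0.1  0.2 -1. ] w 0.0195
row [-0.85  -0.371  0.022] [ 0.003 -0.004  0.053] rows>=5.6
```

```bash
python3 -m inch '1 -0.84 -0.37 0 0 0 0.05;1 -0.84 -0.37 0 0 0 0.05;1 -0.84 -0.37 0 0 0 0.05;1 -0.84 -0.37 0 0 0 0.05;1 -0.84 -0.37 0 0 0 0.05;1 -0.84 -0.37 0 0 0 0.05;1 -0.84 -0.37 0 0 0 0.05;1 -0.84 -0.37 0 0 0 0.05'; python3 st.py; python3 plan.py 0.42 -0.074 0.045 -1.6
```

```text
t: 31.25
eef_pos: [0.4166, -0.0723, 0.1553]
ee_rot: [3.138, -0.0, -0.023]
force: [0.7, 0.8, -0.7]
width: 0.0201
t 31.25 pos [ 0.4166 -0.0723  0.1553] rpy [179.8  -0.   -1.3] q [ 0.3  -0.   -0.62  0.   -0.96  1.24] F [ 0.7  0.8 -0.7] w 0.0201
row [0.011 0.004 0.368] [ 0.003 -0.     0.005] rows>=2.2
```

```bash
python3 -m inch '1 0.01 0.005 0.15 0 0 0;1 0.01 0.005 0.3 0 0 0;1 0.01 0.005 0.365 0 0 0;1 0.01 0.005 0.365 0 0 0;1 0.01 0.005 0.365 0 0 0;0.6 0.01 0.005 0.365 0 0 0;0.6 0.01 0.005 0.365 0 0 0;0.6 0.01 0.005 0.365 0 0 0;0.6 0.01 0.005 0.2 0 0 0;0.6 0.01 0.005 0 0 0 0;0.5 0.01 0.005 0 0 0 0;0.5 0.01 0.005 0 0 0 0'; python3 st.py; python3 - <<'E'
from h import *
from station import arm
f=arm.grab_frame("side"); cv2.imwrite("pics/s14.png",cv2.resize(f["img"][120:280,200:400,::-1],(750,600),interpolation=cv2.INTER_CUBIC))
E
python3 plan.py 0.687 -0.049 0.15 -0.3
```

```text
t: 32.45
eef_pos: [0.4218, -0.0736, 0.1587]
ee_rot: [3.14, -0.007, -0.024]
force: [-0.1, -0.4, -0.6]
width: 0.0424
t 32.45 pos [ 0.4218 -0.0736  0.1587] rpy [179.9  -0.4  -1.4] q [ 0.3  -0.   -0.61  0.   -0.96  1.25] F [-0.1 -0.4 -0.6] w 0.0424
row [ 0.886 -0.104  0.026] [ 0.002 -0.004 -0.018] rows>=5.4
```

View pics/s14.png

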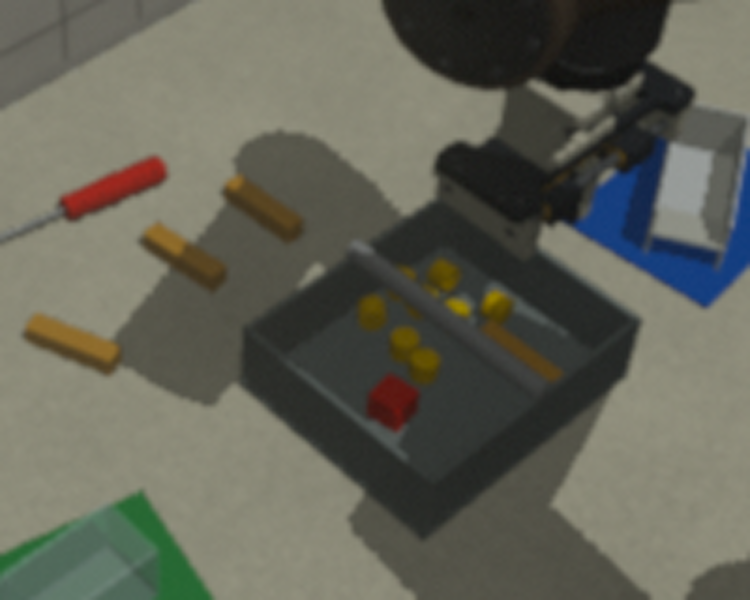

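```bash
python3 -m inch '0.45 0.88 -0.1 0 0 0 -0.02;0.45 0.88 -0.1 0.02 0 0 -0.02;0.45 0.88 -0.1 0.02 0 0 -0.02;0.45 0.88 -0.1 0.02 0 0 -0.02;0.45 0.88 -0.1 0.02 0 0 -0.02;0.45 0.88 -0.1 0.02 0 0 -0.02;0.45 0.88 -0.1 0.02 0 0 -0.02;0.45 0.88 -0.1 0.02 0 0 -0.02'; python3 st.py; python3 bars.py
```

```text
t: 33.3
eef_pos: [0.6836, -0.0506, 0.1474]
ee_rot: [3.138, 0.003, -0.004]
force: [-0.1, -0.6, 0.8]
width: 0.0481
t 33.3 pos [ 0.6836 -0.0506  0.1474] rpy [179.8   0.2  -0.2] q [ 0.21  0.43 -0.07  0.   -1.08  1.35] F [-0.1 -0.6  0.8] w 0.0481
wrist
(array([320., 346.]), array([ 505.4, -120.6]), array([389.8,  27. ]), 89.5)
(array([359., 294.]), array([ 565.2, -152.8]), array([67.5, 17.9]), 7.2)
(array([149., 294.]), array([566.9,  53.3]), array([18.2, 69.3]), 83.4)
(array([ 14., 187.]), array([678.9, 167.4]), array([73.8, 28.7]), 19.0)
(array([253., 174.]), array([688.3, -49.1]), array([79.7, 19.2]), 1.1)
(array([152., 170.]), array([691.8,  38.9]), array([80.1, 22.7]), 5.3)
top
(array([293., 166.]), array([667.6, -48.4]), array([18.5, 41.3]), 89.7)
(array([269., 164.]), array([678.5,  40.5]), array([56.3, 18.5]), 0.1)
```

```bash
python3 -m inch '0.4 0.013 -0.005 0.15 0 0 -0.01;0.4 0.013 -0.005 0.3 0 0 -0.01;0.4 0.013 -0.005 0.42 0 0 -0.01;0.4 0.013 -0.005 0.46 0 0 -0.01;0.4 0.013 -0.005 0.475 0 0 -0.01;0.4 0.013 -0.005 0.475 0 0 -0.01' ; python3 -m inch '1 0 0 0 0 0 0;1 0 0 0 0 0 0;1 0 0 0 0 0 0;1 0 0 0 0 0 0;1 0 0 0 0 0 0;1 0 0 0 0 0 0' 40; python3 -m inch '1 0 0 -0.2 0 0 0;1 0 0 -0.45 0 0 0;1 0 0 -0.5 0 0 0;1 0 0 -0.5 0 0 0;1 0 0 -0.5 0 0 0'; python3 st.py; python3 plan.py 0.42 -0.085 0.15 -1.6
```

```text
t: 34.0
eef_pos: [0.6895, -0.0494, 0.0088]
ee_rot: [3.138, -0.002, 0.008]
force: [-0.6, 0.1, 1.1]
width: 0.0525
t: 34.6
eef_pos: [0.689, -0.0495, 0.0079]
ee_rot: [3.138, -0.001, 0.007]
force: [-0.6, 0.5, 4.2]
width: 0.0197
t: 35.1
eef_pos: [0.6894, -0.0487, 0.1591]
ee_rot: [3.139, -0.004, 0.007]
force: [0.3, -0.6, -1.6]
width: 0.0197
t 35.1 pos [ 0.6894 -0.0487  0.1591] rpy [179.9  -0.2   0.4] q [ 0.21  0.43 -0.04  0.   -1.1   1.36] F [ 0.3 -0.6 -1.6] w 0.0197
row [-0.899  0.115  0.027] [ 0.002 -0.004  0.033] rows>=5.4
```

```bash
python3 -m inch '1 -0.9 0.12 0 0 0 0.03;1 -0.9 0.12 0 0 0 0.03;1 -0.9 0.12 0 0 0 0.03;1 -0.9 0.12 0 0 0 0.03;1 -0.9 0.12 0 0 0 0.03;1 -0.9 0.12 0 0 0 0.03;1 -0.9 0.12 0 0 0 0.03;1 -0.9 0.12 0 0 0 0.03'; python3 st.py; python3 plan.py 0.42 -0.086 0.05 -1.6
```

```text
t: 35.9
eef_pos: [0.4186, -0.087, 0.1569]
ee_rot: [3.138, -0.0, -0.024]
force: [0.6, 0.2, -0.7]
width: 0.0197
t 35.9 pos [ 0.4186 -0.087   0.1569] rpy [179.8  -0.   -1.4] q [ 0.26  0.   -0.61  0.   -0.96  1.28] F [ 0.6  0.2 -0.7] w 0.0197
row [ 0.005 -0.004  0.356] [ 0.003 -0.     0.004] rows>=2.1
```

```bash
python3 -m inch '1 0.005 -0.004 0.15 0 0 0;1 0.005 -0.004 0.3 0 0 0;1 0.005 -0.004 0.35 0 0 0;1 0.005 -0.004 0.35 0 0 0;1 0.005 -0.004 0.35 0 0 0;0.6 0.005 -0.004 0.35 0 0 0;0.6 0.005 -0.004 0.35 0 0 0;0.6 0.005 -0.004 0.35 0 0 0;0.6 0.005 -0.004 0.2 0 0 0;0.6 0.005 -0.004 0 0 0 0;0.5 0.005 -0.004 0 0 0 0;0.5 0.005 -0.004 0 0 0 0'; python3 plan.py 0.69 0.041 0.15 5; python3 - <<'E'
from h import *
from station import arm
f=arm.grab_frame("side"); cv2.imwrite("pics/s15.png",cv2.resize(f["img"][120:280,200:400,::-1],(500,400),interpolation=cv2.INTER_CUBIC))
E
```

```text
t: 37.1
eef_pos: [0.4222, -0.0854, 0.1602]
ee_rot: [3.14, -0.007, -0.024]
force: [0.1, 0.8, -0.4]
width: 0.0428
row [ 0.882 -0.443  0.04 ] [ 0.002 -0.007 -0.106] rows>=5.9
```

View pics/s15.png

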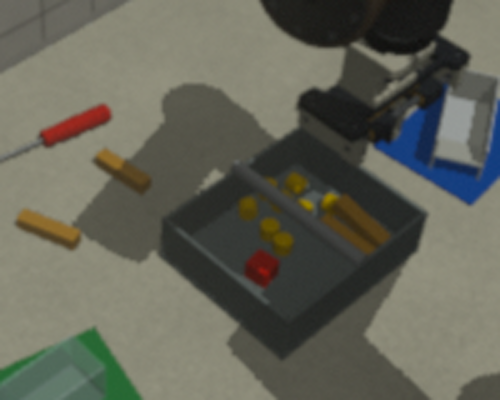

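Bar C is also in the box (lying beside D). Next: bar B.

```bash
python3 -m inch '0.4 0.88 -0.44 0 0 0 -0.1;0.4 0.88 -0.44 0.03 0 0 -0.1;0.4 0.88 -0.44 0.03 0 0 -0.1;0.4 0.88 -0.44 0.03 0 0 -0.1;0.4 0.88 -0.44 0.03 0 0 -0.1;0.4 0.88 -0.44 0.03 0 0 -0.1;0.4 0.88 -0.44 0.03 0 0 -0.1;0.4 0.88 -0.44 0.03 0 0 -0.1'; python3 st.py; python3 bars.py; python3 plan.py 0.691 0.041 0.005 5
```

```text
t: 37.95
eef_pos: [0.687, 0.04, 0.1446]
ee_rot: [3.138, 0.004, 0.081]
force: [-0.1, -0.2, -0.0]
width: 0.0526
t 37.95 pos [0.687  0.04   0.1446] rpy [179.8   0.3   4.6] q [ 0.34  0.44 -0.06  0.   -1.08  1.31] F [-0.1 -0.2 -0. ] w 0.0526
wrist
(array([328., 346.]), array([518.1, -52. ]), array([ 26.8, 383.3]), 4.3)
(array([367., 295.]), array([579.7, -79. ]), array([67.6, 19.1]), 11.2)
(array([141., 293.]), array([563.3, 140.9]), array([19.4, 68.8]), 86.4)
(array([254., 174.]), array([691.8,  41.4]), array([79.7, 18.7]), 5.0)
(array([104., 174.]), array([680.9, 169.9]), array([79.1, 25.2]), 19.2)
top
(array([270., 166.]), array([669.2,  40.5]), array([37.5, 18.5]), 0.1)
(array([235., 167.]), array([665.1, 167.8]), array([52.1, 17.6]), 18.8)
row [ 0.017 -0.006  0.472] [ 0.004  0.002 -0.007] rows>=2.8
```

```bash
python3 -m inch '0.4 0.015 -0.005 0.15 0 0 -0.01;0.4 0.015 -0.005 0.3 0 0 -0.01;0.4 0.015 -0.005 0.42 0 0 -0.01;0.4 0.015 -0.005 0.455 0 0 -0.01;0.4 0.015 -0.005 0.47 0 0 -0.01;0.4 0.015 -0.005 0.47 0 0 -0.01' ; python3 -m inch '1 0 0 0 0 0 0;1 0 0 0 0 0 0;1 0 0 0 0 0 0;1 0 0 0 0 0 0;1 0 0 0 0 0 0;1 0 0 0 0 0 0' 40; python3 -m inch '1 0 0 -0.2 0 0 0;1 0 0 -0.45 0 0 0;1 0 0 -0.5 0 0 0;1 0 0 -0.5 0 0 0;1 0 0 -0.5 0 0 0'; python3 st.py; python3 plan.py 0.42 0.043 0.15 -1.6
```

```text
t: 38.65
eef_pos: [0.6927, 0.0412, 0.0086]
ee_rot: [3.138, -0.002, 0.091]
force: [-0.4, -0.1, 0.4]
width: 0.0527
t: 39.25
eef_pos: [0.6923, 0.0412, 0.0076]
ee_rot: [3.138, -0.001, 0.091]
force: [-2.1, 0.3, 3.3]
width: 0.0195
t: 39.75
eef_pos: [0.6926, 0.042, 0.1588]
ee_rot: [3.139, -0.003, 0.091]
force: [-0.5, -0.3, -2.1]
width: 0.0191
t 39.75 pos [0.6926 0.042  0.1588] rpy [179.9  -0.2   5.2] q [ 0.34  0.43 -0.04  0.   -1.1   1.32] F [-0.5 -0.3 -2.1] w 0.0191
row [-0.905 -0.086  0.026] [ 0.002 -0.003  0.113] rows>=5.5
```

```bash
python3 -m inch '1 -0.91 -0.09 0 0 0 0.11;1 -0.91 -0.09 0 0 0 0.11;1 -0.91 -0.09 0 0 0 0.11;1 -0.91 -0.09 0 0 0 0.11;1 -0.91 -0.09 0 0 0 0.11;1 -0.91 -0.09 0 0 0 0.11;1 -0.91 -0.09 0 0 0 0.11;1 -0.91 -0.09 0 0 0 0.11'; python3 st.py; python3 plan.py 0.418 0.045 0.055 -1.6
```

```text
t: 40.55
eef_pos: [0.4171, 0.0437, 0.1565]
ee_rot: [3.138, -0.0, -0.023]
force: [-0.3, 0.5, -0.3]
width: 0.02
t 40.55 pos [0.4171 0.0437 0.1565] rpy [179.8  -0.   -1.3] q [ 0.58 -0.01 -0.62  0.   -0.96  0.96] F [-0.3  0.5 -0.3] w 0.02
row [ 0.003 -0.006  0.338] [ 0.003 -0.     0.005] rows>=2.0
```

```bash
python3 -m inch '1 0 -0.005 0.15 0 0 0;1 0 -0.005 0.28 0 0 0;1 0 -0.005 0.335 0 0 0;1 0 -0.005 0.335 0 0 0;1 0 -0.005 0.335 0 0 0;0.6 0 -0.005 0.335 0 0 0;0.6 0 -0.005 0.335 0 0 0;0.6 0 -0.005 0.335 0 0 0;0.6 0 -0.005 0.2 0 0 0;0.6 0 -0.005 0 0 0 0;0.5 0 -0.005 0 0 0 0;0.5 0 -0.005 0 0 0 0'; python3 plan.py 0.679 0.172 0.15 20; python3 - <<'E'
from h import *
from station import arm
f=arm.grab_frame("side"); cv2.imwrite("pics/s16.png",cv2.resize(f["img"][120:280,200:400,::-1],(500,400),interpolation=cv2.INTER_CUBIC))
E
```

```text
t: 41.75
eef_pos: [0.4192, 0.0461, 0.1597]
ee_rot: [-3.141, -0.006, -0.024]
force: [0.6, -0.0, -0.5]
width: 0.0424
row [ 0.856 -0.44   0.038] [ 0.001 -0.006 -0.356] rows>=5.8
```

View pics/s16.png

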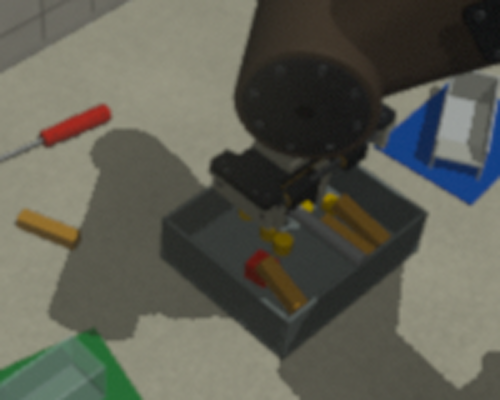

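```bash
python3 -m inch '0.4 0.85 -0.44 0 0 0 -0.35;0.4 0.85 -0.44 0.03 0 0 -0.35;0.4 0.85 -0.44 0.03 0 0 -0.35;0.4 0.85 -0.44 0.03 0 0 -0.35;0.4 0.85 -0.44 0.03 0 0 -0.35;0.4 0.85 -0.44 0.03 0 0 -0.35;0.4 0.85 -0.44 0.03 0 0 -0.35;0.4 0.85 -0.44 0.03 0 0 -0.35'; python3 st.py; python3 bars.py; python3 plan.py 0.679 0.172 0.005 20
```

```text
t: 42.6
eef_pos: [0.6751, 0.1708, 0.1444]
ee_rot: [3.138, 0.005, 0.342]
force: [-1.6, -0.0, 0.3]
width: 0.0525
t 42.6 pos [0.6751 0.1708 0.1444] rpy [179.8   0.3  19.6] q [ 0.53  0.45 -0.04  0.   -1.09  1.38] F [-1.6 -0.   0.3] w 0.0525
wrist
(array([329., 346.]), array([536. ,  38.2]), array([ 26.8, 383.3]), 19.3)
(array([367., 294.]), array([602.7,  28.4]), array([69.5, 19.1]), 28.4)
(array([141., 294.]), array([529.7, 236.3]), array([68.4, 19.4]), 11.4)
(array([254., 173.]), array([679.9, 173.6]), array([80.4, 18.9]), 20.0)
top
(array([235., 168.]), array([660. , 166.1]), array([41.4, 17.6]), 18.8)
row [ 0.017 -0.002  0.471] [ 0.003  0.003 -0.007] rows>=2.8
```

```bash
python3 -m inch '0.4 0.02 -0.006 0.15 0 0 -0.01;0.4 0.02 -0.006 0.3 0 0 -0.01;0.4 0.02 -0.006 0.42 0 0 -0.01;0.4 0.02 -0.006 0.455 0 0 -0.01;0.4 0.02 -0.006 0.47 0 0 -0.01;0.4 0.02 -0.006 0.47 0 0 -0.01' ; python3 -m inch '1 0 0 0 0 0 0;1 0 0 0 0 0 0;1 0 0 0 0 0 0;1 0 0 0 0 0 0;1 0 0 0 0 0 0;1 0 0 0 0 0 0' 40; python3 -m inch '1 0 0 -0.2 0 0 0;1 0 0 -0.45 0 0 0;1 0 0 -0.5 0 0 0;1 0 0 -0.5 0 0 0;1 0 0 -0.5 0 0 0'; python3 st.py; python3 plan.py 0.50 0.043 0.15 -1.6
```

```text
t: 43.3
eef_pos: [0.6816, 0.1745, 0.0082]
ee_rot: [3.138, -0.001, 0.353]
force: [0.4, 0.5, 0.1]
width: 0.0525
t: 43.9
eef_pos: [0.6812, 0.1743, 0.0072]
ee_rot: [3.138, -0.0, 0.353]
force: [0.2, 0.7, 3.4]
width: 0.0195
t: 44.4
eef_pos: [0.6813, 0.1752, 0.1584]
ee_rot: [3.139, -0.003, 0.353]
force: [0.1, 0.7, -1.5]
width: 0.0194
t 44.4 pos [0.6813 0.1752 0.1584] rpy [ 1.799e+02 -1.000e-01  2.020e+01] q [ 0.53  0.45 -0.01  0.   -1.11  1.39] F [ 0.1  0.7 -1.5] w 0.0194
row [-0.72   0.205  0.027] [ 0.002 -0.003  0.363] rows>=4.5
```

```bash
python3 -m inch '1 -0.71 0.2 0 0 0 0.36;1 -0.71 0.2 0 0 0 0.36;1 -0.71 0.2 0 0 0 0.36;1 -0.71 0.2 0 0 0 0.36;1 -0.71 0.2 0 0 0 0.36;1 -0.71 0.2 0 0 0 0.36;1 -0.71 0.2 0 0 0 0.36'; python3 st.py; python3 plan.py 0.502 0.044 0.055 -1.6
```

```text
t: 45.1
eef_pos: [0.5013, 0.0446, 0.1564]
ee_rot: [3.138, 0.0, -0.024]
force: [0.7, -0.0, -0.7]
width: 0.0195
t 45.1 pos [0.5013 0.0446 0.1564] rpy [179.8   0.   -1.4] q [ 0.48  0.14 -0.46  0.   -0.97  1.06] F [ 0.7 -0.  -0.7] w 0.0195
row [0.002 0.001 0.338] [0.003 0.    0.003] rows>=2.0
```

```bash
python3 -m inch '1 0 0 0.15 0 0 0;1 0 0 0.28 0 0 0;1 0 0 0.335 0 0 0;1 0 0 0.335 0 0 0;1 0 0 0.335 0 0 0;0.6 0 0 0.335 0 0 0;0.6 0 0 0.335 0 0 0;0.6 0 0 0.335 0 0 0;0.6 0 0 0.2 0 0 0;0.6 0 0 0 0 0 0;0.5 0 0 -0.2 0 0 0;0.5 0 0 -0.3 0 0 0'; python3 -m inch '0.5 -0.2 0.8 0 0 0 0;0.5 -0.2 0.8 0 0 0 0;0.5 -0.2 0.8 0 0 0 0;0.5 -0.2 0.8 0 0 0 0;0.5 -0.2 0.8 0 0 0 0;0.5 -0.2 0.8 0 0 0 0;0.5 -0.2 0.8 0 0 0 0';python3 -m inch '0.5 -0.1 0.9 0 0 0 0;0.5 -0.1 0.9 0 0 0 0;0.5 -0.1 0.9 0 0 0 0;0.5 -0.1 0.9 0 0 0 0;0.5 -0.1 0.9 0 0 0 0;0.5 -0.1 0.9 0 0 0 0;0.5 -0.1 0.9 0 0 0 0'; python3 st.py; python3 - <<'E'
from h import *
from station import arm
f=arm.grab_frame("side"); cv2.imwrite("pics/s17.png",cv2.resize(f["img"][:,:,::-1],(800,600),interpolation=cv2.INTER_CUBIC))
f=arm.grab_frame("top"); np.savez("pics/t17.npz",**f); cv2.imwrite("pics/t17.png",cv2.resize(f["img"][:,:,::-1],(800,600),interpolation=cv2.INTER_CUBIC))
cv2.imwrite("pics/t17c.png",cv2.resize(f["img"][185:260,245:330,::-1],(680,600),interpolation=cv2.INTER_CUBIC))
E
```

```text
t: 46.3
eef_pos: [0.5013, 0.045, 0.25]
ee_rot: [3.139, -0.002, -0.024]
force: [1.4, 1.9, 0.5]
width: 0.0424
t: 47.0
eef_pos: [0.4354, -0.1945, 0.2483]
ee_rot: [3.138, -0.002, -0.027]
force: [0.4, 0.4, -0.2]
width: 0.0435
t: 47.7
eef_pos: [0.3998, -0.4641, 0.2478]
ee_rot: [3.139, 0.0, -0.025]
force: [-0.4, 0.8, -0.8]
width: 0.0433
t 47.7 pos [ 0.3998 -0.4641  0.2478] rpy [179.8   0.   -1.5] q [-0.54  0.24 -0.1   0.   -1.22  2.08] F [-0.4  0.8 -0.8] w 0.0433
```

View pics/s17.png

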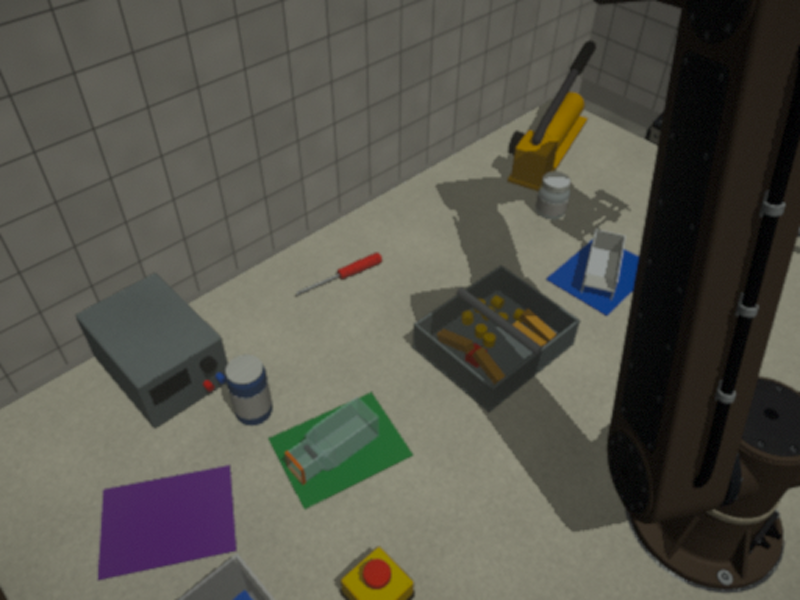

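View pics/t17.png

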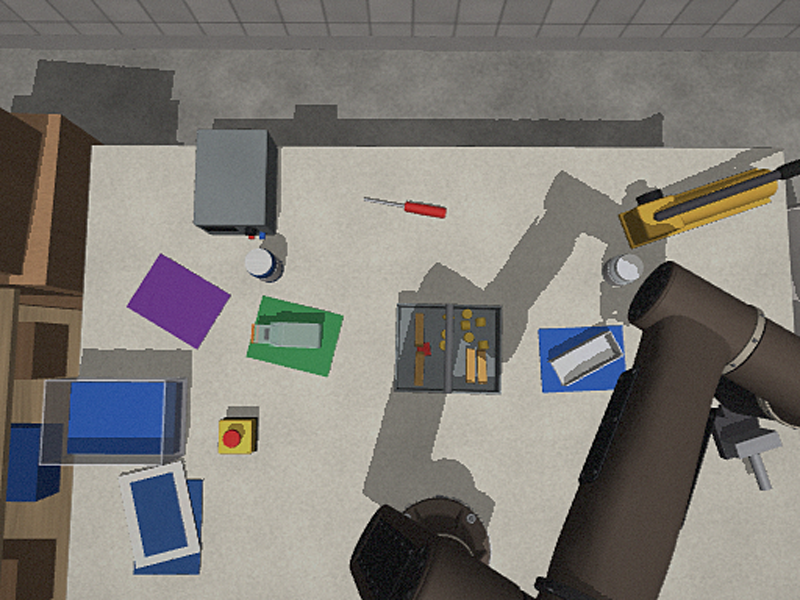

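View pics/t17c.png

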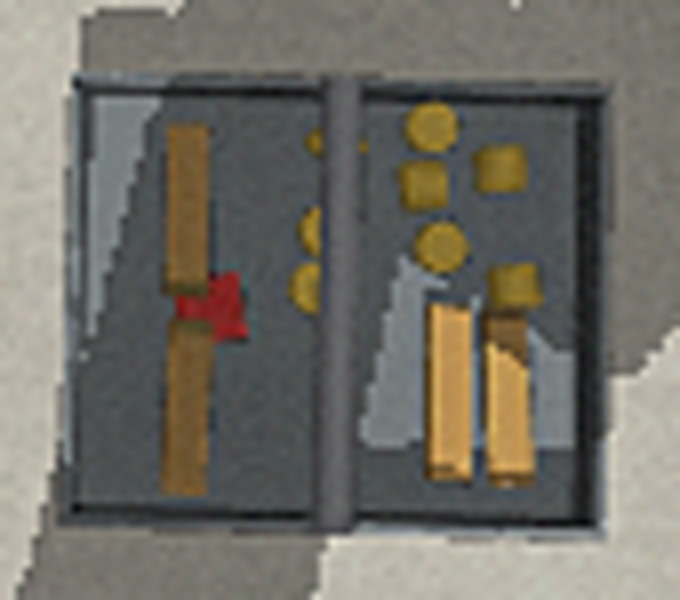

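```bash
python3 - <<'E'
from h import *
a=dict(np.load("pics/top0.npz")); b=dict(np.load("pics/t17.npz"))
for f in (a,b):
    P=cloud(f);X,Y,Z=P[...,0],P[...,1],P[...,2]
    def mr(m): r=cv2.minAreaRect((P[m][:,:2]*1000).astype(np.float32)); return np.round(r[0],1),np.round(r[1],1),round(r[2],1)
    for n,c,z0 in (("can",(.646,.4),.08),("jar",(.643,-.425),.08)): print(n,mr((np.hypot(X-c[0],Y-c[1])<.06)&(Z>z0)))
    print("bottle",mr((X>.4)&(X<.57)&(Y>.25)&(Y<.46)&(Z>.035)&(Z<.075)),"cup",mr((X>.33)&(X<.56)&(Y>-.45)&(Y<-.22)&(Z>.04)&(Z<.07)))
    H=hsv(f).astype(int); g=((H[...,0]<8)|(H[...,0]>172))&(H[...,1]>120)&(X>.7)&(X<.85); print("driver",np.nanmean(P[g],0).round(4))
from station import arm
s=arm.get_state(); print(s["t"],arm.job_done())
E
```

```text
can (array([646. , 400.7]), array([63.7, 60.6]), 5.2)
jar (array([ 643.5, -424.7]), array([58.9, 59.5]), 55.9)
bottle (array([490.2, 365.4]), array([156.2,  55.8]), 87.7) cup (array([ 437.5, -335.5]), array([ 65.5, 151.1]), 28.2)
driver [0.7854 0.0597 0.0227]
can (array([646.1, 400.5]), array([62.4, 60.2]), 4.5)
jar (array([ 643.9, -425.9]), array([58.8, 61.3]), 18.6)
bottle (array([490.6, 353. ]), array([155.1,  55.7]), 87.5) cup (array([ 438.9, -338.3]), array([ 65. , 151.1]), 27.9)
driver [0.7859 0.0478 0.0257]
the job is handed in; nothing more can be done
47.8 None
```

```bash
python3 - <<'E'
from h import *
for n in ("top0","t17"):
    f=dict(np.load(f"pics/{n}.npz")); H=hsv(f).astype(int)[110:150,225:300]; g=((H[...,0]<8)|(H[...,0]>172))&(H[...,1]>120)
    k=cv2.connectedComponentsWithStats(g.astype(np.uint8)); print(n,[(k[2][i].tolist(),k[3][i].round(1).tolist()) for i in range(1,k[0]) if k[2][i][4]>5])
E
```

```text
top0 [([34, 19, 27, 11, 174], [46.7, 23.9])]
t17 [([34, 19, 27, 11, 174], [46.7, 23.9])]
```

The job is done and handed in at 47.8 s of the 210 s allowed; the hand-in reports no verdict.

- **Bottle:** I tipped it mouth-down over the box and tapped its rim on the steel bar. The red block and one puck were out after three taps. The second puck came out after one more downward stroke with a steeper tilt. The bottle is empty and lies on the green mat, with its centre point about 6 mm from the mat's middle.
- **Cup:** I poured its six pucks into the box. It stands upright and empty, about 3 mm from the middle of the blue mat.
- **Brass bars:** All four went into the box one by one. I saw none of them knocked aside.

**Last checks:**
- The final top and side pictures show the red block, eight pucks and four bars all inside the box walls. Three of the pucks are partly hidden under the steel bar.
- The can and jar measured within about 1 mm of where they started.
- One check disagreed at first: a rough colour average suggested the screwdriver had shifted 12 mm. A tighter comparison found its handle on exactly the same pixels in the first and last pictures, so I take it as not moved. I made that tighter comparison after handing in, from the saved pictures.

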